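# Rebuild the board stack of the games room's scoring console

### The job

Put the scoring console back together: turn the clamp knob fully anticlockwise to free the orange hold-down arm and slide the arm all the way aside to the left, off the posts. Lift the red transit plate off the posts and lay it flat on the table, clear of the console. Then lower the aluminium heat plate over all four posts until it lies fully home on the deck, then stack every green circuit board that is on the table on top of it in the same way, in any order, each lying flat on the one below; finally slide the arm back fully home over the stack and turn the knob fully clockwise to lock it, without disturbing the mug, the chalk or the dart case.

Things in the scene. Friction and masses are not known exactly. Their poses are not given: they have to be found in the camera images.
- console: fixed scoring console: black deck 12 mm thick, x -47 to 113, y -95 to 175 mm. Four brass posts, 8 mm thick, at x = +-17, y = +-60 mm, rise 70 mm above the deck, the top 6 mm tapered. The arm runs on a rail along y at x = 85 mm (strips 4 mm high, x 63 to 107). Origin: on the table under the middle of the posts; x away from the robot, y left, turned up to 0.2 rad
- stack_seat (a point): the point on the deck's top in the middle of the four posts, 12 mm above the table; axes as the console's. The heat plate's origin comes to lie here, each further plate's 16 mm higher
- hold_arm (a joint): travel (m) of the orange arm along the rail: 0 = home (hard stop; bar over the posts, 4 mm above their tips), 0.13 = fully aside, console +y. Slides with about 2 N; pull it by its knob. Column 44 (x) by 50 mm (y), top 82 mm above the deck, with a bar 26 mm wide and 8 thick, flush with its top, reaching 122 mm from its middle to -x
- clamp_knob (a joint): angle (rad) of the clamp knob on the arm: 0 = locked (clockwise seen from above), 1.4 = free. Needs 0.05 N m, stays where left. It lifts a pin 10 mm per rad: below about 1.0 the pin is caught by a lug and the arm cannot leave home; with the arm over 3 mm from home the pin lands on the lug and the knob cannot lock
- knob_grip (a point): grip point in the knob's bar, on its axis, 118 mm above the table. Bar: 60 mm long along this point's y, 14 thick along its x, from 16 mm below this point to 12 above. The frame turns with the knob (at 0 its axes are the console's) and travels with the arm; it lies at console x = 85 mm, y = the arm's travel
- transit_plate: red plastic transit plate, white label; at first home on the posts; plate 56 mm wide (its x), 160 long (its y), 8 thick, on two end bars 8 mm high under its ends (y = +-76): 16 mm high in all. Four 12 mm through holes at x = +-17, y = +-60. Origin: centre of its footprint, at the bars' feet; z up. Fits either way round. 0.15 kg
- heat_plate: bare aluminium heat plate with 4 mm steel fins on top; plate 56 mm wide (its x), 160 long (its y), 8 thick, on two end bars 8 mm high under its ends (y = +-76): 16 mm high in all. Four 12 mm through holes at x = +-17, y = +-60. Origin: centre of its footprint, at the bars' feet; z up. Fits either way round. 0.2 kg
- board1: green circuit board, black end bars, a square black chip and a white socket; may be absent; plate 56 mm wide (its x), 160 long (its y), 8 thick, on two end bars 8 mm high under its ends (y = +-76): 16 mm high in all. Four 12 mm through holes at x = +-17, y = +-60. Origin: centre of its footprint, at the bars' feet; z up. Fits either way round. 0.13 kg
- board2: green circuit board, black end bars, two black chips and a brass part; may be absent; plate 56 mm wide (its x), 160 long (its y), 8 thick, on two end bars 8 mm high under its ends (y = +-76): 16 mm high in all. Four 12 mm through holes at x = +-17, y = +-60. Origin: centre of its footprint, at the bars' feet; z up. Fits either way round. 0.13 kg
- board3: green circuit board, black end bars, a long black chip and a blue part; may be absent; plate 56 mm wide (its x), 160 long (its y), 8 thick, on two end bars 8 mm high under its ends (y = +-76): 16 mm high in all. Four 12 mm through holes at x = +-17, y = +-60. Origin: centre of its footprint, at the bars' feet; z up. Fits either way round. 0.13 kg
- mug: a white mug, 80 mm across and 95 mm high, to be left alone. Origin: centre of its underside
- chalk: a block of blue cue chalk, 60 x 60 x 45 mm, to be left alone. Origin: centre of its underside
- dart_case: a grey dart case with a brass band, 75 x 170 x 30 mm, to be left alone. Origin: centre of its underside
Things that resemble listed ones, but are neither listed nor needed, are in the scene too. What is shaped like the board1 but brown or purple is not meant.

How it is judged:
By the outcome, as a careful person would: the job done as asked, in the order asked, and still so for the second after the job is handed in, with the robot touching nothing.
Of board1, board2, board3 only 1 to 3 are there at a start; the rules pass over those that are not, and their reading is None.
At some moment in a run one of transit_plate, heat_plate, board1, board2, board3 may be knocked a few centimetres aside while the robot is not near it.
Once in a run the grip may slacken for a moment while it holds something.
It also fails if it takes over 210 s, if anything falls off the work surface, if the arm or the gripper's body presses on something with over 40 N, if the wrist force passes 120 N, or if a joint passes its speed limit or range.

### The arm

A 6-joint arm with a two-finger parallel gripper is mounted at the origin on the work surface. World frame = base frame: x ahead of the robot, y to its left, z up, the work surface at z = 0. Lengths are in mm, angles in rad, forces in N, time in s.
With the tool pointing down it reaches from about 400 to 825 mm from the base axis. Payload 7 kg.
Tool frame: the origin (TCP) lies between the finger pads; the fingertips stand bot.tcp_to_tips ahead of it and the grasp point (between the pads) lies 8 mm behind it (bot.tcp_to_tips is the distance from the TCP to the fingertips, in mm); z points along the fingers, y is the line along which they close (so a half turn about z gives the same grasp; the last joint's range is limited). The gripper opens to 85 mm and grips with 20 to 120 N. Pads are 22 mm wide; open, the fingers measure 114 mm over their backs; the gripper's body (76 mm by 85 mm) begins 54 mm behind the grasp point. The pads swing forward as they close: fully open they stand 13 mm farther back than shut.
Start: joints at [-1.04, 0.359, 0.012, 0, -1.224, -0.288], TCP at [162.259, -655.185, 242.302] pointing down, gripper open.
Joint ranges: [-3.07, 3.07], [-1.43, 2.12], [-1.02, 1.25], [-3.03, 1.67], [-3.05, -0], [-3.03, 3.03]. Speed limits (rad/s): [2.39, 2.39, 3.01, 3.14, 3.14, 3.14].

### API

Orientations are given as a unit quaternion [w, x, y, z].
In Python, from rig import bot, camera, spotter gives the robot as it stands.
- The arm moves only by the tool arm_command, never from a script. Its arguments are lists of equal length, an entry for each row: "linear": the shift along the tool's x, y, z in mm, a list of three; "rotation": the turn, a rotation vector about the tool's x, y, z in degrees, a list of three. A call has 1 to 12 rows; each row shifts and turns the commanded pose from where the row before left it, along the tool's axes as they then stand; what a row does not reach is not made up. A row lasts 1/12 s, in which the tool goes at most 41.7 mm and 7.16 degrees, less where a joint would pass 70% of its speed; a pose out of reach is approached as far as the arm can. A call with a gripper value outside its range is refused whole. "jaw" is the closure, from 0 (fully open) to 1 (shut), set as the call begins (left out, the last holds). The fingers move at their own pace and stop on an object; "grip_force" is the grip in N (left out, the last holds). Time passes only in rows, so rows that do not move let the fingers close. It gives the time, the measured TCP pose, the force, the opening and the grip force at its end, in the units of the state.
- bot.get_obs(): the state, without advancing time (a new reading comes with each control period).
- camera(name): name is "scene" or "side" or "wrist"; returns a dict with "image" (480x640x3 uint8, red, green, blue), "K" (3x3 intrinsics, pixels), "dist_coeffs" ([k1, k2, p1, p2, k3] as OpenCV has them; the pictures are not rectified), "pose" (4x4, takes a point from camera to world coordinates); the wrist camera has in their place "T_tool_cam" (4x4, takes a point from camera to tool coordinates, whose origin is the TCP and whose axes are the flange's). Camera axes: x right, y down, z forward; pixel columns grow to the right and rows downward; lengths in mm; the calibration is good to about 2 mm. A picture is of the moment at which its call begins: read the wrist's pose just before it. There is no depth.
- bot.close_job(): hands the job in; it is judged then, once.
Trained networks look in a picture, given as the dict that the camera call returned (one of the last four; its "shot" number tells which), for a name from the list of things; names that differ only in an ending like _2 or _b are one class to them, and where a whole thing is asked for, a point or a joint stands for the part that bears it (a point fixed in the world has none). Each returns a list of dicts, best first, with "conf" (0 to 1); they miss things now and then, are a little off and sometimes report something else, mostly with a low value. They report only what shows in the picture. A call takes as long as a camera call. They do not tell look-alikes from the thing itself.
- spotter.trace(picture, name): "pixels" (480x640 bool, what is visible of it) and "extent" ([left, top, right, bottom] in pixels, round what is visible of it).
The state is a dict: "clock": time; "joint_pos": joint angles; "qd": joint speeds; "joint_efforts": joint torques, N m; "ee_pos": TCP position; "tcp_rot": TCP orientation; "ft_force": force on the tool from outside, world axes, zero at the start; "ft_torque": the same for the moment, N m; "finger_gap": opening from 0.0 (shut) to 1.0 (fully open); "finger_force": force on a finger pad.
Only numpy, scipy, OpenCV 4.12 (cv2) and the standard library are available. Lean on these libraries where they do the work, as an engineer would, in place of code of your own. Each camera call takes 0.05 s, during which the arm holds its last target. There are 200 camera calls.

## Working session

There is one attempt and no reset: what is moved stays moved. The work goes in short steps, Python scripts to look and compute and a tool call to move; the robot and the scene stay as the last step left them, time stands still between calls to the robot, and variables do not carry over. Pictures are saved under pics/ and viewed, at most 14 in all, crops included, and the job is handed in when it is done.

Besides the shell and the picture viewer there is one more tool, called after ">>>" as name(argument=value, ...), one argument or row to a line, values as JSON. arm_command: Moves the arm, as the interface text tells. Its arguments: {"type":"object","properties":{"linear":{"type":"array","items":{"type":"array","items":{"type":"number"}}},"rotation":{"type":"array","items":{"type":"array","items":{"type":"number"}}},"jaw":{"type":"number"},"grip_force":{"type":"number"}},"required":["linear","rotation"]}

```bash
ls; mkdir -p pics
python3 - <<'E'
from rig import bot,camera,spotter
import cv2,numpy as np
print(bot.get_obs(), bot.tcp_to_tips)
for n in ["scene","side","wrist"]:
    c=camera(n); cv2.imwrite(f"pics/{n}0.png",c["image"][:,:,::-1]); print(n,c["K"].tolist(),c["dist_coeffs"],np.round(c.get("pose",c.get("T_tool_cam")),3).tolist())
E
```

```text
pics
{'clock': 0.0, 'joint_pos': array([-1.03989457e+00,  3.59396317e-01,  1.10832908e-02, -3.60115664e-04,
       -1.22411419e+00, -2.88098492e-01]), 'qd': array([ 6.11694837e-04, -2.13709201e-03,  7.65098655e-04,  1.80377604e-05,
       -4.86577858e-04,  2.24469517e-04]), 'joint_efforts': array([-3.55855685e-03, -5.83319128e+01,  2.93416250e+01,  6.93704322e+00,
       -6.06780683e-03,  5.61255916e-06]), 'ee_pos': array([ 162.15586462, -654.76044207,  241.36641181]), 'tcp_rot': array([-1.69371145e-04, -1.21042731e-01,  9.92646948e-01,  8.15426954e-04]), 'ft_force': array([-0.19096971,  0.34791706, -0.58203504]), 'ft_torque': array([ 0.04484408, -0.05541529, -0.0130095 ]), 'finger_force': 0.0, 'finger_gap': 0.9956953703579187} 11.0
scene [[452.8182037076821, 0.0, 320.7146372940547], [0.0, 452.8182037076821, 241.20573689763194], [0.0, 0.0, 1.0]] [-0.04544326  0.          0.          0.          0.        ] [[0.326, 0.798, -0.506, 1126.252], [0.945, -0.275, 0.176, -245.587], [0.001, -0.536, -0.844, 1118.626], [0.0, 0.0, 0.0, 1.0]]
side [[544.8729584436339, 0.0, 314.5943396489685], [0.0, 544.8729584436339, 237.07534039837998], [0.0, 0.0, 1.0]] [-0.05734247  0.          0.          0.          0.        ] [[-0.996, -0.061, 0.064, 437.273], [-0.086, 0.496, -0.864, 1245.985], [0.022, -0.866, -0.499, 815.423], [0.0, 0.0, 0.0, 1.0]]
wrist [[333.9796292521274, 0.0, 323.07540602349025], [0.0, 333.9796292521274, 240.4442924031533], [0.0, 0.0, 1.0]] [-0.0483188  0.         0.         0.         0.       ] [[0.0, -0.961, -0.276, 71.131], [1.0, 0.0, -0.0, -0.887], [0.0, -0.276, 0.961, -132.656], [0.0, 0.0, 0.0, 1.0]]
```

View pics/scene0.png

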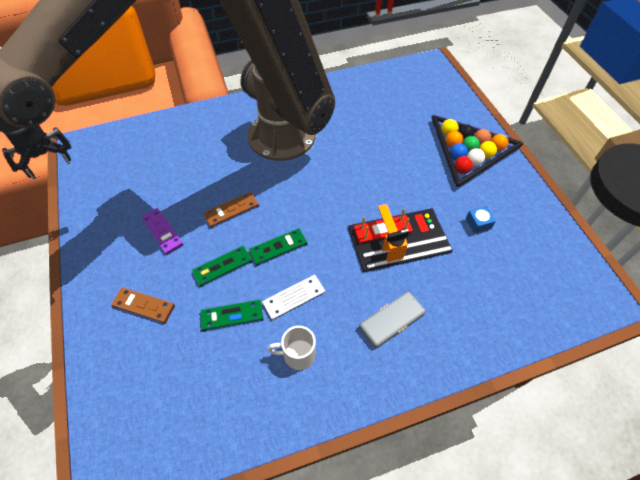

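View pics/side0.png

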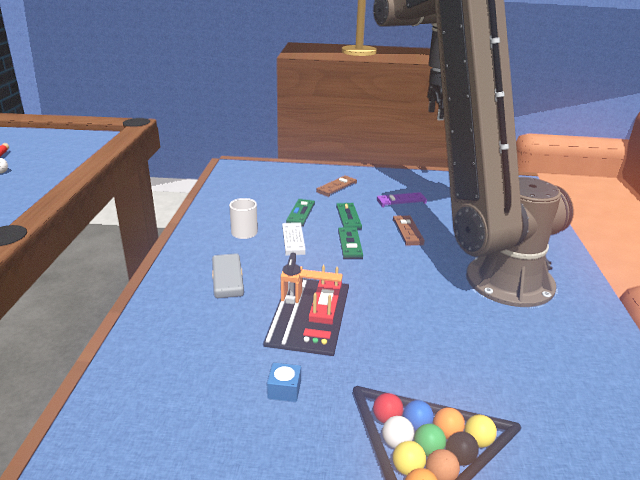

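Seen in the scene picture: the console is at (400,240) with the red transit plate at (385,228). Greens are at (222,266), (278,247) and (231,315). The heat plate is the white-silver one with fins at (294,297). Look-alikes are brown at (231,209) and (143,304), and purple at (162,230). All three green boards are present. The mug is at (298,347), the dart case at (392,318) and the chalk at (481,217).

```bash
cat > h.py <<'E'
from rig import bot,camera,spotter
import cv2,numpy as np
from scipy.optimize import minimize
from scipy.spatial.transform import Rotation as R
def shot(name,save=None):
    o=bot.get_obs(); c=camera(name)
    if name=="wrist":
        T=np.eye(4); q=o["tcp_rot"]; T[:3,:3]=R.from_quat([q[1],q[2],q[3],q[0]]).as_matrix(); T[:3,3]=o["ee_pos"]
        c["P"]=T@c["T_tool_cam"]
    else: c["P"]=c["pose"]
    if save: cv2.imwrite(f"pics/{save}.png",c["image"][:,:,::-1])
    return c
def proj(c,X):
    M=np.linalg.inv(c["P"]); r=cv2.Rodrigues(M[:3,:3])[0]
    return cv2.projectPoints(np.float64(X).reshape(-1,1,3),r,M[:3,3],c["K"],np.float64(c["dist_coeffs"]))[0][:,0]
def unproj(c,uv,z):
    n=cv2.undistortPoints(np.float64(uv).reshape(-1,1,2),c["K"],np.float64(c["dist_coeffs"]))[:,0]
    d=np.c_[n,np.ones(len(n))]@c["P"][:3,:3].T; o=c["P"][:3,3]
    return o+d*((z-o[2])/d[:,2])[:,None]
def box(p,z0,s):
    a=p[2]; h=np.array([[x,y,z] for x in(-.5,.5) for y in(-.5,.5) for z in(0,1)])*s
    Q=h[:,:2]@np.array([[np.cos(a),np.sin(a)],[-np.sin(a),np.cos(a)]])+p[:2]
    return np.c_[Q,h[:,2]+z0]
def fit(c,m,z0=0,s=(56,160,16),p0=None):
    m=cv2.morphologyEx(m.astype(np.uint8),cv2.MORPH_CLOSE,np.ones((7,7),np.uint8))
    n,l,st,_=cv2.connectedComponentsWithStats(m); m=(l==1+np.argmax(st[1:,4])).astype(np.uint8)
    if p0 is None:
        ct=max(cv2.findContours(m,0,2)[0],key=len)[:,0]
        W=unproj(c,ct,z0+s[2]*.7)[:,:2].astype(np.float32)
        (x,y),(w,h),a=cv2.minAreaRect(W); a=np.radians(a); a=a if h>w else a+np.pi/2
        p0=[x,y,(a+np.pi/2)%np.pi-np.pi/2]
    def cost(p):
        u=proj(c,box(p,z0,s)); k=4
        H=cv2.convexHull(u.astype(np.float32))[:,0]
        g=cv2.fillPoly(np.zeros(m.shape,np.uint8),[np.round(H*16).astype(np.int32)],255,cv2.LINE_AA,4)/255.
        return np.abs(g-m).sum()/m.sum()
    for e in (8,3,1):
        r=minimize(cost,p0,method="Nelder-Mead",options=dict(initial_simplex=np.array(p0)+np.r_[np.zeros((1,3)),np.diag([e,e,.015*e])]));p0=r.x
    return r.x,r.fun
def find(c,name,**k):
    out=[]
    for d in spotter.trace(c,name):
        if d["conf"]>.25 and d["pixels"].sum()>50:
            try:
                p,f=fit(c,d["pixels"],**k); out.append((p,f,d["conf"],d["extent"]))
            except Exception as e: print(e)
    return out
def show(t,L):
    for p,f,cf,e in L: print(t,np.round(p,[1,1,3]) if 0 else [round(float(p[0]),1),round(float(p[1]),1),round(float(p[2]),3)],"err%.2f conf%.2f"%(f,cf),np.round(e))
E
python3 - <<'E'
from h import *
for n in ["scene","side"]:
    c=shot(n)
    for t in ["heat_plate","board1","board2","board3"]: show(n+" "+t,find(c,t))
    show(n+" transit",find(c,"transit_plate",z0=12))
    show(n+" console",find(c,"console",s=(160,270,12)))
    show(n+" mug",find(c,"mug",s=(80,80,95))); show(n+" chalk",find(c,"chalk",s=(60,60,45)));show(n+" case",find(c,"dart_case",s=(75,170,30)))
E
```

```text
scene heat_plate [603.4, -145.4, 0.245] err0.19 conf0.57 [265. 280. 323. 320.]
scene board1 [447.4, -303.6, 0.237] err0.18 conf0.96 [192. 248. 250. 287.]
scene board1 [433.7, -136.7, 0.191] err0.19 conf0.92 [251. 231. 308. 263.]
scene board1 [598.5, -312.0, -0.168] err0.09 conf0.82 [198. 298. 264. 330.]
scene board1 [259.3, -234.0, 0.17] err0.16 conf0.78 [206. 191. 261. 227.]
scene board1 [270.3, -447.8, -1.265] err0.08 conf0.76 [140. 210. 184. 256.]
scene board1 [492.9, -533.0, -0.634] err0.09 conf0.63 [111. 288. 175. 324.]
scene board2 [447.4, -303.6, 0.237] err0.18 conf0.96 [192. 248. 250. 287.]
scene board2 [433.7, -136.7, 0.191] err0.19 conf0.92 [251. 231. 308. 263.]
scene board2 [598.5, -312.0, -0.168] err0.09 conf0.82 [198. 298. 264. 330.]
scene board2 [259.3, -234.0, 0.17] err0.16 conf0.78 [206. 191. 261. 227.]
scene board2 [270.3, -447.8, -1.265] err0.08 conf0.76 [140. 210. 184. 256.]
scene board2 [492.9, -533.0, -0.634] err0.09 conf0.63 [111. 288. 175. 324.]
scene board3 [447.4, -303.6, 0.237] err0.18 conf0.96 [192. 248. 250. 287.]
scene board3 [433.7, -136.7, 0.191] err0.1
[... 2304 characters left out ...]
] err0.24 conf0.92 [316. 180. 357. 198.]
side board3 [270.5, -449.1, -1.156] err0.18 conf0.82 [379. 194. 424. 206.]
side board3 [445.4, -305.4, 0.188] err0.20 conf0.76 [336. 204. 362. 228.]
side board3 [554.5, 147.1, -0.194] err0.76 conf0.54 [263. 252. 349. 359.]
side transit [486.6, 170.9, -0.086] err0.20 conf0.61 [308. 282. 344. 325.]
side console [524.6, 198.5, -0.074] err0.33 conf0.84 [263. 253. 352. 354.]
side console [594.8, -11.8, 0.606] err2.46 conf0.41 [285. 253. 342. 303.]
side mug [758.1, -176.4, 0.214] err0.20 conf0.55 [227. 199. 257. 241.]
side chalk [549.7, 455.4, 0.045] err0.12 conf0.89 [269. 362. 299. 399.]
side case [752.9, 78.6, 0.285] err0.18 conf0.72 [212. 256. 245. 298.]
```

```bash
cat >> h.py <<'E'
def pose():
    o=bot.get_obs(); q=o["tcp_rot"]; M=R.from_quat([q[1],q[2],q[3],q[0]]).as_matrix()
    return o["ee_pos"],np.arctan2(M[1,0],M[0,0]),M,o
def plan(pos,head,step=35):
    """rows: rotate first, then move. head = heading of tool x (rad)"""
    p,h,M,o=pose(); d=np.array(pos)-p
    dr=np.degrees((head-h+np.pi)%(2*np.pi)-np.pi)
    xt=np.array([np.cos(head),np.sin(head)]); yt=np.array([np.sin(head),-np.cos(head)])
    L=np.array([d[:2]@xt,d[:2]@yt,-d[2]])
    n=max(1,int(np.ceil(np.linalg.norm(L)/step))); 
    print("at",np.round(p,1),"head %.3f"%h,"tilt",np.round(M[:2,2],3),"t %.1f"%o["clock"],"gap %.2f"%o["finger_gap"])
    print("  rotz %.1f deg; lin"%-dr,np.round(L,1),"| %d rows of"%n,np.round(L/n,1))
E
python3 -c "
from h import *
plan((560,150,280),-1.57-.08)"
```

```text
at [ 162.3 -655.2  242.3] head -2.899 tilt [ 0. -0.] t 1.1 gap 1.00
  rotz -71.6 deg; lin [-834.2 -332.8  -37.7] | 26 rows of [-32.1 -12.8  -1.4]
```

>>> arm_command(
  linear=[
    [0, 0, -15],
    [0, 0, -15],
    [0, 0, -8],
    [0, 0, 0],
    [0, 0, 0],
    [0, 0, 0],
    [0, 0, 0],
    [0, 0, 0],
    [0, 0, 0],
    [0, 0, 0],
    [0, 0, 0],
  ],
  rotation=[
    [0, 0, -6.5],
    [0, 0, -6.5],
    [0, 0, -6.5],
    [0, 0, -6.5],
    [0, 0, -6.5],
    [0, 0, -6.5],
    [0, 0, -6.5],
    [0, 0, -6.5],
    [0, 0, -6.5],
    [0, 0, -6.5],
    [0, 0, -6.6],
  ],
)

```text
clock: 2.07
ee_pos: [162.3, -655.2, 280.3]
tcp_rot: [0.0, -0.681, 0.732, -0.0]
ft_force: [-0.4, 0.0, -0.2]
finger_gap: 0.997
finger_force: 0.0
```

>>> arm_command(
  linear=[
    [-32, -12.8, 0],
    [-32, -12.8, 0],
    [-32, -12.8, 0],
    [-32, -12.8, 0],
    [-32, -12.8, 0],
    [-32, -12.8, 0],
    [-32, -12.8, 0],
    [-32, -12.8, 0],
    [-32, -12.8, 0],
    [-32, -12.8, 0],
    [-32, -12.8, 0],
    [-32, -12.8, 0],
  ],
  rotation=[
    [0, 0, 0],
    [0, 0, 0],
    [0, 0, 0],
    [0, 0, 0],
    [0, 0, 0],
    [0, 0, 0],
    [0, 0, 0],
    [0, 0, 0],
    [0, 0, 0],
    [0, 0, 0],
    [0, 0, 0],
    [0, 0, 0],
  ],
)

```text
clock: 3.07
ee_pos: [345.8, -282.9, 280.7]
tcp_rot: [0.0, -0.679, 0.734, -0.0]
ft_force: [1.7, -1.6, -0.8]
finger_gap: 1.002
finger_force: 0.0
```

>>> arm_command(
  linear=[
    [-32, -12.8, 0],
    [-32, -12.8, 0],
    [-32, -12.8, 0],
    [-32, -12.8, 0],
    [-32, -12.8, 0],
    [-32, -12.8, 0],
    [-32, -12.8, 0],
    [-32, -12.8, 0],
    [-32, -12.8, 0],
    [-32, -12.8, 0],
    [-32, -12.8, 0],
    [-32, -12.8, 0],
  ],
  rotation=[
    [0, 0, 0],
    [0, 0, 0],
    [0, 0, 0],
    [0, 0, 0],
    [0, 0, 0],
    [0, 0, 0],
    [0, 0, 0],
    [0, 0, 0],
    [0, 0, 0],
    [0, 0, 0],
    [0, 0, 0],
    [0, 0, 0],
  ],
)

```text
clock: 4.07
ee_pos: [529.1, 88.2, 280.6]
tcp_rot: [0.0, -0.679, 0.734, -0.0]
ft_force: [1.0, -1.1, 0.1]
finger_gap: 0.996
finger_force: 0.0
```

>>> arm_command(
  linear=[
    [-32, -12.8, 0],
    [-32, -12.8, 0],
    [0, 0, 0],
    [0, 0, 0],
    [0, 0, 0],
  ],
  rotation=[
    [0, 0, 0],
    [0, 0, 0],
    [0, 0, 0],
    [0, 0, 0],
    [0, 0, 0],
  ],
)

```text
clock: 4.48
ee_pos: [558.9, 148.2, 280.0]
tcp_rot: [-0.0, -0.679, 0.734, 0.0]
ft_force: [0.5, 0.2, 0.5]
finger_gap: 0.999
finger_force: 0.0
```

Run:
```python
from h import *
print(pose()[0],pose()[1],bot.get_obs()["joint_pos"])
c=shot("wrist","w1")
for t,k in [("console",dict(s=(160,270,12))),("transit_plate",dict(z0=12)),("clamp_knob",dict(z0=102,s=(14,60,28))),("knob_grip",dict(z0=102,s=(14,60,28)))]: show(t,find(c,t,**k))
```

```text
[558.89770954 148.22108756 279.9883073 ] -1.6486048727423654 [ 5.97323999e-01  1.78179500e-01 -1.48069057e-01 -4.01659702e-05
 -1.24533291e+00 -6.75119833e-01]
console [522.9, 203.9, -0.091] err0.23 conf0.64 [289. 135. 434. 342.]
transit_plate [484.0, 166.8, -0.07] err1.00 conf0.97 [357. 147. 418. 287.]
transit_plate [578.7, 195.7, -0.417] err2.22 conf0.75 [289. 204. 333. 278.]
clamp_knob [570.7, 160.8, -0.007] err0.47 conf0.70 [292. 208. 334. 274.]
knob_grip [570.4, 160.7, 0.009] err0.47 conf0.62 [288. 205. 336. 276.]
```

View pics/w1.png

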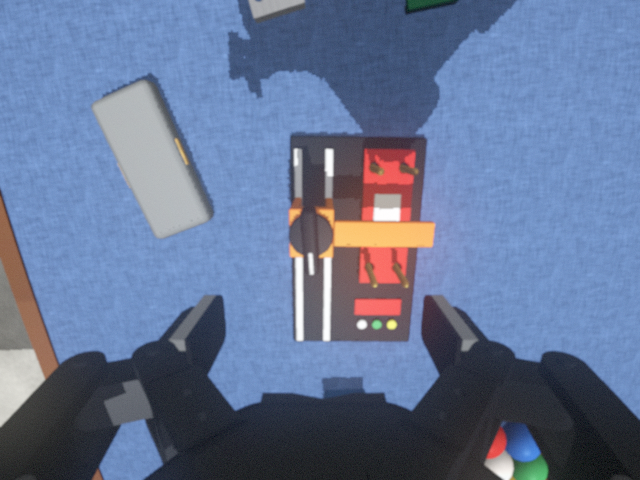

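The wrist view shows the knob bar from (307,190) to (311,275), in line with the console. The orange bar lies over the posts, and the red plate is at (388,215). The knob measures about (571,160), which agrees with the console fit.

```bash
python3 -c "
from h import *
plan((571,160.3,112),-1.57-.085)"
```

```text
at [559.  147.4 280.8] head -1.650 tilt [0.001 0.   ] t 4.7 gap 1.00
  rotz 0.3 deg; lin [-13.9 -10.9 168.8] | 5 rows of [-2.8 -2.2 33.8]
```

>>> arm_command(
  linear=[
    [-7, -5.5, 0],
    [-7, -5.5, 30],
    [0, 0, 30],
    [0, 0, 30],
    [0, 0, 30],
    [0, 0, 30],
    [0, 0, 19],
    [0, 0, 0],
    [0, 0, 0],
  ],
  rotation=[
    [0, 0, 0.3],
    [0, 0, 0],
    [0, 0, 0],
    [0, 0, 0],
    [0, 0, 0],
    [0, 0, 0],
    [0, 0, 0],
    [0, 0, 0],
    [0, 0, 0],
  ],
)

```text
clock: 5.48
ee_pos: [571.3, 161.1, 110.9]
tcp_rot: [-0.001, -0.677, 0.736, -0.0]
ft_force: [-0.1, 0.6, 0.7]
finger_gap: 1.004
finger_force: 0.0
```

>>> arm_command(
  linear=[
    [0, 0, 0],
    [0, 0, 0],
    [0, 0, 0],
    [0, 0, 0],
    [0, 0, 0],
    [0, 0, 0],
    [0, 0, 0],
    [0, 0, 0],
    [0, 0, 0],
    [0, 0, 0],
  ],
  rotation=[
    [0, 0, 0],
    [0, 0, 0],
    [0, 0, 0],
    [0, 0, 0],
    [0, 0, 0],
    [0, 0, 0],
    [0, 0, 0],
    [0, 0, 0],
    [0, 0, 0],
    [0, 0, 0],
  ],
  jaw=1,
  grip_force=40,
)

```text
clock: 6.32
ee_pos: [572.1, 161.7, 113.4]
tcp_rot: [0.001, -0.677, 0.736, -0.0]
ft_force: [-2.3, 0.6, 10.0]
finger_gap: 0.157
finger_force: 45.9
```

>>> arm_command(
  linear=[
    [0, 0, -2],
    [0, 0, 0],
    [0, 0, 0],
    [0, 0, 0],
    [0, 0, 0],
    [0, 0, 0],
    [0, 0, 0],
    [0, 0, 0],
    [0, 0, 0],
    [0, 0, 0],
    [0, 0, 0],
    [0, 0, 0],
  ],
  rotation=[
    [0, 0, 0],
    [0, 0, -6.9],
    [0, 0, -6.9],
    [0, 0, -6.9],
    [0, 0, -6.9],
    [0, 0, -6.9],
    [0, 0, -6.9],
    [0, 0, -6.9],
    [0, 0, -6.9],
    [0, 0, -6.9],
    [0, 0, -6.9],
    [0, 0, -6.9],
  ],
)

```text
clock: 7.32
ee_pos: [571.9, 161.5, 113.5]
tcp_rot: [-0.0, 0.987, -0.161, 0.001]
ft_force: [3.5, 0.0, -3.0]
finger_gap: 0.152
finger_force: 41.8
```

>>> arm_command(
  linear=[
    [0, 0, 0],
    [0, 0, 0],
    [0, 0, 0],
  ],
  rotation=[
    [0, 0, -5.0],
    [0, 0, 0],
    [0, 0, 0],
  ],
)

```text
clock: 7.57
ee_pos: [571.8, 161.6, 113.6]
tcp_rot: [-0.0, 0.992, -0.123, 0.001]
ft_force: [4.1, 0.3, -2.5]
finger_gap: 0.157
finger_force: 41.5
```

```bash
python3 -c "
from h import *
p,h,M,o=pose(); print(h,h+1.655,o['ft_torque'],o['ft_force'])
a=-.087
plan(p+np.array([-np.sin(a)*132,np.cos(a)*132,0]),h,10)"
```

```text
-0.24583781371003255 1.4091621862899675 [ 0.20451101 -1.18463233 -0.43134309] [ 4.11334374  0.27245248 -2.52287431]
at [571.8 161.6 113.6] head -0.246 tilt [0.001 0.001] t 7.6 gap 0.16
  rotz -0.0 deg; lin [ -20.9 -130.3   -0. ] | 14 rows of [-1.5 -9.3 -0. ]
```

>>> arm_command(
  linear=[
    [-1.8, -11, 0],
    [-1.8, -11, 0],
    [-1.8, -11, 0],
    [-1.8, -11, 0],
    [-1.8, -11, 0],
    [-1.8, -11, 0],
    [-1.8, -11, 0],
    [-1.8, -11, 0],
    [-1.8, -11, 0],
    [-1.8, -11, 0],
    [-1.8, -11, 0],
    [-1.6, -10, 0],
  ],
  rotation=[
    [0, 0, 0],
    [0, 0, 0],
    [0, 0, 0],
    [0, 0, 0],
    [0, 0, 0],
    [0, 0, 0],
    [0, 0, 0],
    [0, 0, 0],
    [0, 0, 0],
    [0, 0, 0],
    [0, 0, 0],
    [0, 0, 0],
  ],
)

```text
clock: 8.57
ee_pos: [583.0, 292.3, 113.5]
tcp_rot: [0.002, 0.992, -0.122, 0.001]
ft_force: [12.0, -47.9, 8.8]
finger_gap: 0.159
finger_force: 45.1
```

>>> arm_command(
  linear=[
    [0, 0, 0],
    [0, 0, 0],
    [0, 0, 0],
    [0, 0, 0],
    [0, 0, 0],
  ],
  rotation=[
    [0, 0, 0],
    [0, 0, 0],
    [0, 0, 0],
    [0, 0, 0],
    [0, 0, 0],
  ],
)

```text
clock: 8.98
ee_pos: [583.1, 291.4, 113.6]
tcp_rot: [0.001, 0.992, -0.123, 0.001]
ft_force: [9.1, -8.5, -0.9]
finger_gap: 0.155
finger_force: 43.7
```

>>> arm_command(
  linear=[
    [0, 0, 0],
    [0, 0, 0],
    [0, 0, 0],
    [0, 0, 0],
    [0, 0, 0],
    [0, 0, 0],
    [0, 0, -30],
    [0, 0, -30],
    [0, 0, -30],
    [0, 0, -30],
    [0, 0, -30],
  ],
  rotation=[
    [0, 0, 0],
    [0, 0, 0],
    [0, 0, 0],
    [0, 0, 0],
    [0, 0, 0],
    [0, 0, 0],
    [0, 0, 0],
    [0, 0, 0],
    [0, 0, 0],
    [0, 0, 0],
    [0, 0, 0],
  ],
  jaw=0,
)

```text
clock: 9.9
ee_pos: [581.6, 293.6, 264.9]
tcp_rot: [-0.0, 0.993, -0.121, -0.0]
ft_force: [0.3, 0.6, 0.8]
finger_gap: 1.003
finger_force: 0.0
```

```bash
python3 -c "
from h import *
plan((487,168,260),-1.656)"
```

```text
at [581.6 293.6 264.9] head -0.242 tilt [-0.  0.] t 9.9 gap 1.00
  rotz 81.0 deg; lin [133.2  83.6   4.9] | 5 rows of [26.6 16.7  1. ]
```

>>> arm_command(
  linear=[
    [0, 0, 0],
    [0, 0, 0],
    [0, 0, 0],
    [0, 0, 0],
    [0, 0, 0],
    [0, 0, 0],
    [0, 0, 0],
    [0, 0, 0],
    [0, 0, 0],
    [0, 0, 0],
    [0, 0, 0],
    [0, 0, 0],
  ],
  rotation=[
    [0, 0, 6.8],
    [0, 0, 6.8],
    [0, 0, 6.8],
    [0, 0, 6.8],
    [0, 0, 6.8],
    [0, 0, 6.8],
    [0, 0, 6.8],
    [0, 0, 6.8],
    [0, 0, 6.8],
    [0, 0, 6.8],
    [0, 0, 6.8],
    [0, 0, 6.2],
  ],
)

```text
clock: 10.9
ee_pos: [581.7, 293.7, 263.3]
tcp_rot: [-0.0, -0.674, 0.739, 0.0]
ft_force: [0.5, -1.1, 0.3]
finger_gap: 1.002
finger_force: 0.0
```

>>> arm_command(
  linear=[
    [26.6, 16.7, 1],
    [26.6, 16.7, 1],
    [26.6, 16.7, 1],
    [26.6, 16.7, 1],
    [26.6, 16.7, 1],
    [0, 0, 0],
    [0, 0, 0],
  ],
  rotation=[
    [0, 0, 0],
    [0, 0, 0],
    [0, 0, 0],
    [0, 0, 0],
    [0, 0, 0],
    [0, 0, 0],
    [0, 0, 0],
  ],
)

```text
clock: 11.48
ee_pos: [486.7, 167.3, 259.2]
tcp_rot: [0.001, -0.676, 0.737, -0.0]
ft_force: [1.1, 0.3, 1.0]
finger_gap: 0.996
finger_force: 0.0
```

Run:
```python
from h import *
c=shot("wrist"); im=c["image"].copy()
show("transit",find(c,"transit_plate",z0=12)); show("console",find(c,"console",s=(160,270,12)))
a=-.086; Rm=np.array([[np.cos(a),-np.sin(a)],[np.sin(a),np.cos(a)]])
for sx in(-17,17):
  for sy in(-60,60):
    q=Rm@[sx,sy]+[487,168.5]
    for z,col in((82,(0,255,0)),(28,(255,255,255))):
      u=proj(c,[*q,z])[0]; cv2.circle(im,tuple(int(round(v*8)) for v in u),24,col,1,cv2.LINE_AA,3)
cv2.imwrite("pics/w2.png",cv2.resize(im[60:300,200:500],None,fx=2.5,fy=2.5)[:,:,::-1])
plan((487,168,260),-1.656)
```

```text
transit [485.0, 167.3, -0.084] err0.11 conf0.64 [298. 132. 352. 282.]
console [525.7, 229.3, -0.099] err0.39 conf0.92 [208. 123. 365. 379.]
at [487.9 168.8 258.5] head -1.656 tilt [0. 0.] t 11.6 gap 1.00
  rotz 0.0 deg; lin [ 0.8  0.8 -1.5] | 1 rows of [ 0.8  0.8 -1.5]
```

View pics/w2.png

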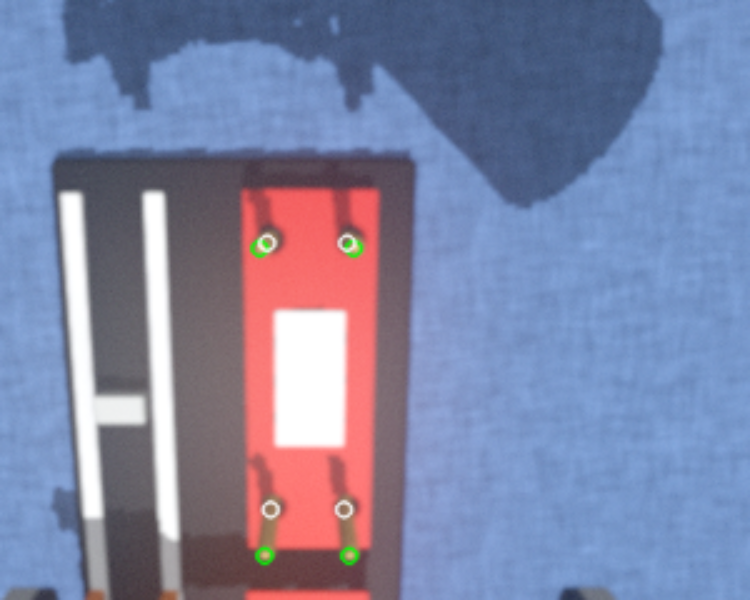

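```bash
python3 -c "
from h import *
plan((485.7,167.7,21.5),-1.655,30)"
```

```text
at [487.9 168.8 258.5] head -1.656 tilt [0. 0.] t 11.6 gap 1.00
  rotz -0.1 deg; lin [  1.3   2.1 237. ] | 8 rows of [ 0.2  0.3 29.6]
```

>>> arm_command(
  linear=[
    [1.3, 2, 30],
    [0, 0, 30],
    [0, 0, 30],
    [0, 0, 30],
    [0, 0, 30],
    [0, 0, 30],
    [0, 0, 20],
    [0, 0, 15],
    [0, 0, 12],
    [0, 0, 8],
    [0, 0, 2],
    [0, 0, 0],
  ],
  rotation=[
    [0, 0, 0],
    [0, 0, 0],
    [0, 0, 0],
    [0, 0, 0],
    [0, 0, 0],
    [0, 0, 0],
    [0, 0, 0],
    [0, 0, 0],
    [0, 0, 0],
    [0, 0, 0],
    [0, 0, 0],
    [0, 0, 0],
  ],
)

```text
clock: 12.63
ee_pos: [485.3, 167.3, 20.6]
tcp_rot: [-0.001, -0.676, 0.737, -0.0]
ft_force: [-0.3, 0.6, 0.4]
finger_gap: 0.998
finger_force: 0.0
```

>>> arm_command(
  linear=[
    [0, 0, 0],
    [0, 0, 0],
    [0, 0, 0],
    [0, 0, 0],
    [0, 0, 0],
    [0, 0, 0],
    [0, 0, 0],
  ],
  rotation=[
    [0, 0, 0],
    [0, 0, 0],
    [0, 0, 0],
    [0, 0, 0],
    [0, 0, 0],
    [0, 0, 0],
    [0, 0, 0],
  ],
  jaw=1,
  grip_force=60,
)

```text
clock: 13.22
ee_pos: [485.8, 167.5, 22.6]
tcp_rot: [0.001, -0.676, 0.737, -0.0]
ft_force: [-1.4, 0.2, 7.4]
finger_gap: 0.635
finger_force: 62.8
```

>>> arm_command(
  linear=[
    [0, 0, -5],
    [0, 0, -15],
    [0, 0, -20],
    [0, 0, -25],
    [0, 0, -25],
    [0, 0, -25],
    [0, 0, -25],
    [0, 0, -25],
    [0, 0, 0],
  ],
  rotation=[
    [0, 0, 0],
    [0, 0, 0],
    [0, 0, 0],
    [0, 0, 0],
    [0, 0, 0],
    [0, 0, 0],
    [0, 0, 0],
    [0, 0, 0],
    [0, 0, 0],
  ],
)

```text
clock: 13.97
ee_pos: [487.5, 168.2, 192.1]
tcp_rot: [0.004, -0.677, 0.736, -0.001]
ft_force: [2.0, 0.6, -1.0]
finger_gap: 0.637
finger_force: 66.3
```

```bash
python3 -c "
from h import *
plan((700,300,180),-1.655,25)"
```

```text
at [487.5 168.2 192.1] head -1.655 tilt [0.007 0.005] t 14.0 gap 0.64
  rotz -0.0 deg; lin [-149.2 -200.7   12.1] | 11 rows of [-13.6 -18.2   1.1]
```

>>> arm_command(
  linear=[
    [-13.6, -18.2, 0],
    [-13.6, -18.2, 0],
    [-13.6, -18.2, 0],
    [-13.6, -18.2, 0],
    [-13.6, -18.2, 0],
    [-13.6, -18.2, 0],
    [-13.6, -18.2, 0],
    [-13.6, -18.2, 0],
    [-13.6, -18.2, 0],
    [-13.6, -18.2, 0],
    [-13.6, -18.2, 0],
    [0, 0, 0],
  ],
  rotation=[
    [0, 0, 0],
    [0, 0, 0],
    [0, 0, 0],
    [0, 0, 0],
    [0, 0, 0],
    [0, 0, 0],
    [0, 0, 0],
    [0, 0, 0],
    [0, 0, 0],
    [0, 0, 0],
    [0, 0, 0],
    [0, 0, 0],
  ],
)

```text
clock: 14.97
ee_pos: [699.7, 300.4, 184.7]
tcp_rot: [-0.0, -0.676, 0.737, -0.0]
ft_force: [-0.8, -0.0, -2.5]
finger_gap: 0.637
finger_force: 66.2
```

>>> arm_command(
  linear=[
    [0, 0, 30],
    [0, 0, 30],
    [0, 0, 30],
    [0, 0, 30],
    [0, 0, 20],
    [0, 0, 15],
    [0, 0, 10],
    [0, 0, 8],
    [0, 0, 4],
    [0, 0, 0],
  ],
  rotation=[
    [0, 0, 0],
    [0, 0, 0],
    [0, 0, 0],
    [0, 0, 0],
    [0, 0, 0],
    [0, 0, 0],
    [0, 0, 0],
    [0, 0, 0],
    [0, 0, 0],
    [0, 0, 0],
  ],
)

```text
clock: 15.8
ee_pos: [697.7, 299.2, 10.9]
tcp_rot: [0.0, -0.676, 0.736, -0.0]
ft_force: [0.1, -0.8, -1.5]
finger_gap: 0.636
finger_force: 66.3
```

>>> arm_command(
  linear=[
    [0, 0, 0],
    [0, 0, 0],
    [0, 0, 0],
    [0, 0, 0],
    [0, 0, 0],
    [0, 0, -10],
    [0, 0, -30],
    [0, 0, -30],
    [0, 0, -30],
    [0, 0, -30],
    [0, 0, -30],
    [0, 0, -30],
  ],
  rotation=[
    [0, 0, 0],
    [0, 0, 0],
    [0, 0, 0],
    [0, 0, 0],
    [0, 0, 0],
    [0, 0, 0],
    [0, 0, 0],
    [0, 0, 0],
    [0, 0, 0],
    [0, 0, 0],
    [0, 0, 0],
    [0, 0, 0],
  ],
  jaw=0,
)

```text
clock: 16.8
ee_pos: [697.4, 298.9, 201.9]
tcp_rot: [0.0, -0.676, 0.737, -0.0]
ft_force: [0.8, -0.0, -1.5]
finger_gap: 1.002
finger_force: 0.0
```

Run:
```python
from h import *
c=shot("scene"); show("t",find(c,"transit_plate")); show("h",find(c,"heat_plate"))
plan((605,-143,200),-1.57+.22)
```

```text
t [699.2, 299.3, -0.068] err0.22 conf0.76 [423. 267. 487. 296.]
h [602.9, -141.0, 0.202] err0.13 conf0.68 [262. 278. 324. 322.]
at [698.9 299.8 204.3] head -1.656 tilt [0.006 0.004] t 16.9 gap 1.00
  rotz -17.5 deg; lin [411.5 188.6   4.3] | 13 rows of [31.7 14.5  0.3]
```

>>> arm_command(
  linear=[
    [0, 0, 0],
    [0, 0, 0],
    [0, 0, 0],
    [34, 15.5, 0],
    [34, 15.5, 0],
    [34, 15.5, 0],
    [34, 15.5, 0],
    [34, 15.5, 0],
    [34, 15.5, 0],
    [34, 15.5, 0],
    [34, 15.5, 0],
    [34, 15.5, 0],
  ],
  rotation=[
    [0, 0, -5.8],
    [0, 0, -5.8],
    [0, 0, -5.9],
    [0, 0, 0],
    [0, 0, 0],
    [0, 0, 0],
    [0, 0, 0],
    [0, 0, 0],
    [0, 0, 0],
    [0, 0, 0],
    [0, 0, 0],
    [0, 0, 0],
  ],
)

```text
clock: 17.95
ee_pos: [627.0, -31.7, 199.0]
tcp_rot: [0.0, 0.781, -0.625, -0.0]
ft_force: [0.4, -0.4, 0.9]
finger_gap: 0.999
finger_force: 0.0
```

>>> arm_command(
  linear=[
    [34, 15.5, 0],
    [34, 15.5, 0],
    [34, 15.5, 0],
    [0, 0, 0],
    [0, 0, 0],
  ],
  rotation=[
    [0, 0, 0],
    [0, 0, 0],
    [0, 0, 0],
    [0, 0, 0],
    [0, 0, 0],
  ],
)

```text
clock: 18.37
ee_pos: [604.0, -141.8, 199.0]
tcp_rot: [0.0, 0.779, -0.627, -0.0]
ft_force: [-0.1, 0.5, -0.2]
finger_gap: 1.001
finger_force: 0.0
```

Run:
```python
from h import *
c=shot("wrist","w3"); L=find(c,"heat_plate"); show("h",L)
p=L[0][0]; plan((p[0],p[1],10.5),p[2]-np.pi/2,30)
```

```text
h [602.9, -142.4, 0.199] err0.06 conf0.68 [296. 135. 356. 298.]
h [433.2, -138.8, 0.138] err0.15 conf0.66 [446. 173. 530. 329.]
at [ 604.9 -139.7  199. ] head -1.351 tilt [-0.001  0.   ] t 18.5 gap 1.00
  rotz 1.2 deg; lin [  2.3   2.4 188.5] | 7 rows of [ 0.3  0.3 26.9]
```

View pics/w3.png

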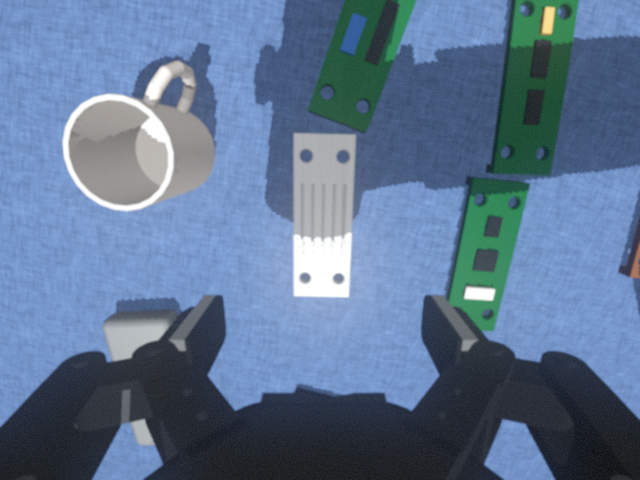

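The heat plate fills (296,135)–(356,298) with fins along it. board3 is at (350,70), board2 at (530,80) and board1 at (490,250), with nothing within finger reach.

>>> arm_command(
  linear=[
    [2.3, 2.4, 30],
    [0, 0, 30],
    [0, 0, 30],
    [0, 0, 30],
    [0, 0, 25],
    [0, 0, 20],
    [0, 0, 12],
    [0, 0, 8],
    [0, 0, 3],
    [0, 0, 0],
  ],
  rotation=[
    [0, 0, 1.2],
    [0, 0, 0],
    [0, 0, 0],
    [0, 0, 0],
    [0, 0, 0],
    [0, 0, 0],
    [0, 0, 0],
    [0, 0, 0],
    [0, 0, 0],
    [0, 0, 0],
  ],
)

```text
clock: 19.3
ee_pos: [603.6, -142.0, 11.3]
tcp_rot: [0.0, 0.774, -0.633, -0.0]
ft_force: [0.5, -0.1, 0.0]
finger_gap: 0.999
finger_force: 0.0
```

>>> arm_command(
  linear=[
    [0, 0, 0],
    [0, 0, 0],
    [0, 0, 0],
    [0, 0, 0],
    [0, 0, 0],
    [0, 0, 0],
    [0, 0, 0],
  ],
  rotation=[
    [0, 0, 0],
    [0, 0, 0],
    [0, 0, 0],
    [0, 0, 0],
    [0, 0, 0],
    [0, 0, 0],
    [0, 0, 0],
  ],
  jaw=1,
  grip_force=70,
)

```text
clock: 19.88
ee_pos: [604.2, -142.5, 13.2]
tcp_rot: [-0.001, 0.774, -0.633, 0.001]
ft_force: [-1.9, 2.4, 6.3]
finger_gap: 0.633
finger_force: 73.3
```

>>> arm_command(
  linear=[
    [0, 0, -5],
    [0, 0, -15],
    [0, 0, -20],
    [0, 0, -25],
    [0, 0, -25],
    [0, 0, -25],
    [0, 0, -25],
    [0, 0, -25],
    [0, 0, 0],
    [0, 0, 0],
  ],
  rotation=[
    [0, 0, 0],
    [0, 0, 0],
    [0, 0, 0],
    [0, 0, 0],
    [0, 0, 0],
    [0, 0, 0],
    [0, 0, 0],
    [0, 0, 0],
    [0, 0, 0],
    [0, 0, 0],
  ],
)

```text
clock: 20.72
ee_pos: [603.9, -142.5, 178.5]
tcp_rot: [-0.001, 0.774, -0.633, 0.001]
ft_force: [0.7, -0.4, -2.5]
finger_gap: 0.633
finger_force: 74.4
```

```bash
cat >> h.py <<'E'
def inhand(c,name,off=10.5):
    """plate pose in tool frame while held: (along tool x, along tool y, yaw err)"""
    p,h,M,o=pose(); z0=c["P"][2,3]-132.656-off  # approx base height (camera ~132.7 above TCP)
    L=find(c,name,z0=z0,p0=[p[0],p[1],h+np.pi/2])
    L.sort(key=lambda t:t[1]); q=L[0][0]; d=q[:2]-p[:2]
    r=(d[0]*np.cos(h)+d[1]*np.sin(h), d[0]*np.sin(h)-d[1]*np.cos(h), q[2]-h-np.pi/2)
    print("inhand",np.round(r,3),"err",round(L[0][1],3)); return r
E
python3 - <<'E'
from h import *
c=shot("wrist","w4"); inhand(c,"heat_plate")
plan((485.7,167.7,190),-1.656)
E
```

```text
inhand [-0.001  0.134 -0.005] err 0.286
at [ 602.4 -142.4  175.8] head -1.372 tilt [-0.001  0.001] t 20.8 gap 0.63
  rotz 16.3 deg; lin [-299.   142.7  -14.2] | 10 rows of [-29.9  14.3  -1.4]
```

>>> arm_command(
  linear=[
    [0, 0, -5],
    [0, 0, -5],
    [0, 0, 0],
    [-30, 14.3, 0],
    [-30, 14.3, 0],
    [-30, 14.3, 0],
    [-30, 14.3, 0],
    [-30, 14.3, 0],
    [-30, 14.3, 0],
    [-30, 14.3, 0],
    [-30, 14.3, 0],
    [-30, 14.3, 0],
  ],
  rotation=[
    [0, 0, 5.5],
    [0, 0, 5.5],
    [0, 0, 5.3],
    [0, 0, 0],
    [0, 0, 0],
    [0, 0, 0],
    [0, 0, 0],
    [0, 0, 0],
    [0, 0, 0],
    [0, 0, 0],
    [0, 0, 0],
    [0, 0, 0],
  ],
)

```text
clock: 21.82
ee_pos: [496.4, 138.4, 185.1]
tcp_rot: [-0.001, -0.676, 0.737, 0.0]
ft_force: [0.4, 0.3, -1.5]
finger_gap: 0.632
finger_force: 74.4
```

>>> arm_command(
  linear=[
    [-29, 14, 0],
    [0, 0, 20],
    [0, 0, 20],
    [0, 0, 20],
    [0, 0, 8],
    [0, 0, 0],
    [0, 0, 0],
    [0, 0, 0],
  ],
  rotation=[
    [0, 0, 0],
    [0, 0, 0],
    [0, 0, 0],
    [0, 0, 0],
    [0, 0, 0],
    [0, 0, 0],
    [0, 0, 0],
    [0, 0, 0],
  ],
)

```text
clock: 22.48
ee_pos: [487.1, 167.7, 119.0]
tcp_rot: [0.0, -0.676, 0.737, -0.0]
ft_force: [-0.3, -0.0, -1.8]
finger_gap: 0.627
finger_force: 74.4
```

Run:
```python
from h import *
plan((485.7,167.7,110),-1.656)
c=shot("wrist"); im=c["image"].copy(); p,h,M,o=pose()
Rm=lambda a:np.array([[np.cos(a),-np.sin(a)],[np.sin(a),np.cos(a)]])
for (ctr,a,zs,col) in (((485.7,167.7),-.086,(82,12),(0,255,0)),(p[:2],h+np.pi/2,(p[2]-10.5+16,),(255,0,255))):
  for sx in(-17,17):
    for sy in(-60,60):
      for z in zs:
        u=proj(c,[*(Rm(a)@[sx,sy]+ctr),z])[0]; cv2.circle(im,tuple(int(round(v*8)) for v in u),24,col,1,cv2.LINE_AA,3)
cv2.imwrite("pics/w5.png",cv2.resize(im[50:350,180:500],None,fx=2,fy=2)[:,:,::-1])
```

```text
at [487.1 167.7 119. ] head -1.656 tilt [0.001 0.   ] t 22.5 gap 0.63
  rotz -0.0 deg; lin [0.1 1.4 9. ] | 1 rows of [0.1 1.4 9. ]
```

View pics/w5.png

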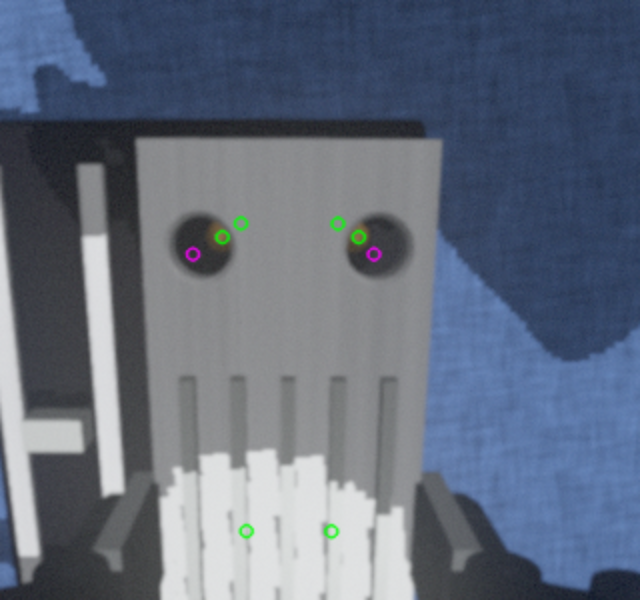

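Run:
```python
from h import *
c=shot("wrist"); im=c["image"]
print(pose()[0])
z=np.hstack([cv2.resize(im[145:200,x:x+55],None,fx=7,fy=7,interpolation=cv2.INTER_CUBIC) for x in (255,343)])
z=np.clip(z.astype(float)*1.8,0,255).astype(np.uint8)
cv2.imwrite("pics/w6.png",z[:,:,::-1])
```

```text
[487.18509433 167.83987666 119.35899263]
```

View pics/w6.png

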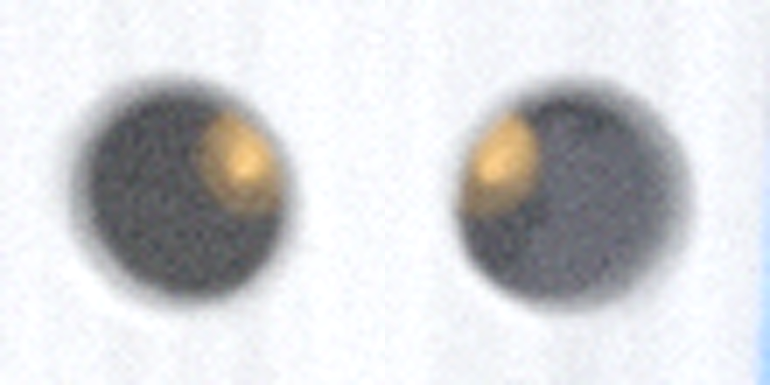

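The holes are at (281,173) and (370,173), and the post tips show through them at (290,168) and (359,168).

```bash
cat >> h.py <<'E'
def align(hl,hr,tl,tr):
    c=shot("wrist"); p,h,M,o=pose()
    xt=np.array([np.cos(h),np.sin(h)]); yt=np.array([np.sin(h),-np.cos(h)])
    def loc(a,b,z=None):
        if z is None:
            zs=np.linspace(60,p[2]+40,600)
            z=min(zs,key=lambda z:abs(np.linalg.norm(np.diff(unproj(c,[a,b],z),axis=0))-34))
        W=unproj(c,[a,b],z)[:,:2]; m=W.mean(0)-p[:2]; d=W[1]-W[0]
        return z,np.array([m@xt,m@yt]),np.linalg.norm(d),np.arctan2(d@xt,d@yt)
    H=loc(hl,hr); T=loc(tl,tr); T82=loc(tl,tr,82.)
    print("holes z %.1f"%H[0],np.round(H[1],2),"| tips z %.1f"%T[0],np.round(T[1],2),"| tips@82",np.round(T82[1],2),"d34? %.1f"%T82[2],"yaw",H[3],T82[3])
    print("TCP-plate top",p[2]-H[0]," MOVE tool xy (tips@82)",np.round(T82[1]-H[1],2),"(tips z)",np.round(T[1]-H[1],2),p)
E
python3 -c "
from h import *
align((281.4,172.6),(370.1,172.6),(290,167.9),(359.4,167.9))"
```

```text
holes z 122.2 [61.05  1.54] | tips z 85.4 [60.34  1.29] | tips@82 [60.12  1.31] d34? 34.7 yaw 0.0003375011758650492 0.0002745459990092994
TCP-plate top -2.872069834436388  MOVE tool xy (tips@82) [-0.93 -0.24] (tips z) [-0.71 -0.25] [487.10716356 167.79944852 119.28406326]
```

>>> arm_command(
  linear=[
    [-0.8, -0.2, 8],
    [0, 0, 10],
    [0, 0, 10],
    [0, 0, 10],
    [0, 0, 8],
    [0, 0, 8],
    [0, 0, 0],
  ],
  rotation=[
    [0, 0, 0],
    [0, 0, 0],
    [0, 0, 0],
    [0, 0, 0],
    [0, 0, 0],
    [0, 0, 0],
    [0, 0, 0],
  ],
)

```text
clock: 23.22
ee_pos: [485.8, 167.7, 62.2]
tcp_rot: [-0.002, -0.676, 0.737, 0.0]
ft_force: [-1.3, -1.3, -1.8]
finger_gap: 0.628
finger_force: 74.4
```

>>> arm_command(
  linear=[
    [0, 0, 8],
    [0, 0, 8],
    [0, 0, 8],
    [0, 0, 6],
    [0, 0, 5],
    [0, 0, 0],
    [0, 0, 0],
  ],
  rotation=[
    [0, 0, 0],
    [0, 0, 0],
    [0, 0, 0],
    [0, 0, 0],
    [0, 0, 0],
    [0, 0, 0],
    [0, 0, 0],
  ],
)

```text
clock: 23.8
ee_pos: [486.7, 168.3, 29.0]
tcp_rot: [-0.0, -0.676, 0.737, -0.0]
ft_force: [0.6, -0.4, -1.5]
finger_gap: 0.633
finger_force: 74.4
```

No rubbing. Last 4 mm, then release and rise.

>>> arm_command(
  linear=[
    [0, 0, 2],
    [0, 0, 1.5],
    [0, 0, 0.5],
    [0, 0, 0],
    [0, 0, 0],
  ],
  rotation=[
    [0, 0, 0],
    [0, 0, 0],
    [0, 0, 0],
    [0, 0, 0],
    [0, 0, 0],
  ],
)

```text
clock: 24.22
ee_pos: [486.9, 168.4, 25.4]
tcp_rot: [0.0, -0.676, 0.737, -0.0]
ft_force: [-0.7, 0.2, -1.8]
finger_gap: 0.632
finger_force: 74.4
```

>>> arm_command(
  linear=[
    [0, 0, 0],
    [0, 0, 0],
    [0, 0, 0],
    [0, 0, 0],
    [0, 0, 0],
    [0, 0, -10],
    [0, 0, -30],
    [0, 0, -30],
    [0, 0, -30],
    [0, 0, -30],
    [0, 0, -30],
    [0, 0, -15],
  ],
  rotation=[
    [0, 0, 0],
    [0, 0, 0],
    [0, 0, 0],
    [0, 0, 0],
    [0, 0, 0],
    [0, 0, 0],
    [0, 0, 0],
    [0, 0, 0],
    [0, 0, 0],
    [0, 0, 0],
    [0, 0, 0],
    [0, 0, 0],
  ],
  jaw=0,
)

```text
clock: 25.22
ee_pos: [488.0, 168.9, 205.2]
tcp_rot: [0.003, -0.677, 0.736, -0.001]
ft_force: [0.7, -0.1, 0.1]
finger_gap: 0.999
finger_force: 0.0
```

Run:
```python
from h import *
c=shot("wrist"); show("seat",[x for x in find(c,"heat_plate",z0=12) if x[1]<.5])
c=shot("scene")
for x in find(c,"board1"):
    if x[1]<.5: show("b",[x])
plan((433.5,-137.5,200),-1.57+.17)
```

```text
seat [485.6, 167.9, -0.086] err0.11 conf0.67 [296. 134. 357. 301.]
b [436.0, -137.7, 0.151] err0.13 conf0.89 [250. 229. 309. 266.]
b [494.1, -533.5, -0.617] err0.13 conf0.82 [112. 288. 174. 324.]
b [598.8, -310.0, -0.167] err0.14 conf0.75 [201. 298. 263. 330.]
b [261.0, -233.9, 0.233] err0.24 conf0.75 [204. 193. 258. 228.]
b [270.8, -448.3, -1.256] err0.06 conf0.73 [142. 209. 184. 259.]
b [441.4, -301.9, 0.236] err0.24 conf0.66 [193. 247. 253. 288.]
at [486.7 168.4 201.1] head -1.656 tilt [0.001 0.001] t 25.4 gap 1.00
  rotz -14.7 deg; lin [292.4 104.4   1.1] | 9 rows of [32.5 11.6  0.1]
```

>>> arm_command(
  linear=[
    [0, 0, 0],
    [0, 0, 0],
    [0, 0, 0],
    [32.5, 11.6, 0],
    [32.5, 11.6, 0],
    [32.5, 11.6, 0],
    [32.5, 11.6, 0],
    [32.5, 11.6, 0],
    [32.5, 11.6, 0],
    [32.5, 11.6, 0],
    [32.5, 11.6, 0],
    [32.5, 11.6, 0],
  ],
  rotation=[
    [0, 0, -5],
    [0, 0, -5],
    [0, 0, -4.7],
    [0, 0, 0],
    [0, 0, 0],
    [0, 0, 0],
    [0, 0, 0],
    [0, 0, 0],
    [0, 0, 0],
    [0, 0, 0],
    [0, 0, 0],
    [0, 0, 0],
  ],
)

```text
clock: 26.42
ee_pos: [432.3, -139.2, 199.5]
tcp_rot: [0.001, 0.765, -0.644, -0.001]
ft_force: [0.9, 0.1, 0.0]
finger_gap: 1.004
finger_force: 0.0
```

>>> arm_command(
  linear=[
    [0, 0, 0],
    [0, 0, 0],
    [0, 0, 0],
  ],
  rotation=[
    [0, 0, 0],
    [0, 0, 0],
    [0, 0, 0],
  ],
)

```text
clock: 26.67
ee_pos: [433.2, -137.8, 199.6]
tcp_rot: [0.0, 0.765, -0.645, -0.001]
ft_force: [-0.6, 0.0, 0.2]
finger_gap: 1.002
finger_force: 0.0
```

```bash
cat >> h.py <<'E'
def pick(zt=12.0,off=(0.,0.)):
    c=shot("wrist"); p,h,M,o=pose()
    L=[x for x in find(c,"board1") if x[1]<.3]; L.sort(key=lambda x:np.linalg.norm(x[0][:2]-p[:2])); q=L[0]
    show("near",[q]); pix=c["image"][int(q[3][1]):int(q[3][3]),int(q[3][0]):int(q[3][2])].reshape(-1,3); print("median rgb",np.median(pix,0))
    plan((q[0][0],q[0][1],zt),q[0][2]-np.pi/2,30)
E
python3 -c "
from h import *
pick()"
```

```text
near [434.6, -138.3, 0.138] err0.05 conf0.71 [292. 132. 351. 299.]
median rgb [51. 93. 83.]
at [ 433.7 -136.9  199.9] head -1.399 tilt [-0.001  0.   ] t 26.8 gap 1.00
  rotz 2.0 deg; lin [  1.5  -0.7 187.9] | 7 rows of [ 0.2 -0.1 26.8]
```

>>> arm_command(
  linear=[
    [1.5, -0.7, 30],
    [0, 0, 30],
    [0, 0, 30],
    [0, 0, 30],
    [0, 0, 25],
    [0, 0, 20],
    [0, 0, 12],
    [0, 0, 8],
    [0, 0, 3],
    [0, 0, 0],
  ],
  rotation=[
    [0, 0, 2],
    [0, 0, 0],
    [0, 0, 0],
    [0, 0, 0],
    [0, 0, 0],
    [0, 0, 0],
    [0, 0, 0],
    [0, 0, 0],
    [0, 0, 0],
    [0, 0, 0],
  ],
)

```text
clock: 27.6
ee_pos: [434.8, -138.4, 11.9]
tcp_rot: [0.0, 0.754, -0.657, -0.0]
ft_force: [0.6, 0.1, 0.5]
finger_gap: 0.999
finger_force: 0.0
```

>>> arm_command(
  linear=[
    [0, 0, 0],
    [0, 0, 0],
    [0, 0, 0],
    [0, 0, 0],
    [0, 0, 0],
    [0, 0, 0],
    [0, 0, 0],
  ],
  rotation=[
    [0, 0, 0],
    [0, 0, 0],
    [0, 0, 0],
    [0, 0, 0],
    [0, 0, 0],
    [0, 0, 0],
    [0, 0, 0],
  ],
  jaw=1,
  grip_force=70,
)

```text
clock: 28.18
ee_pos: [435.6, -138.8, 13.8]
tcp_rot: [-0.001, 0.754, -0.657, 0.001]
ft_force: [-2.1, 3.2, 11.5]
finger_gap: 0.634
finger_force: 71.9
```

>>> arm_command(
  linear=[
    [0, 0, -5],
    [0, 0, -15],
    [0, 0, -20],
    [0, 0, -25],
    [0, 0, -25],
    [0, 0, -25],
    [0, 0, -25],
    [0, 0, -25],
    [0, 0, 0],
    [0, 0, 0],
  ],
  rotation=[
    [0, 0, 0],
    [0, 0, 0],
    [0, 0, 0],
    [0, 0, 0],
    [0, 0, 0],
    [0, 0, 0],
    [0, 0, 0],
    [0, 0, 0],
    [0, 0, 0],
    [0, 0, 0],
  ],
)

```text
clock: 29.02
ee_pos: [435.3, -138.9, 179.1]
tcp_rot: [-0.002, 0.754, -0.657, 0.001]
ft_force: [-0.1, -0.2, -2.9]
finger_gap: 0.631
finger_force: 74.7
```

```bash
python3 -c "
from h import *
plan((487,168.4,178),-1.656,30)"
```

```text
at [ 435.3 -138.9  179.1] head -1.435 tilt [0.004 0.001] t 29.0 gap 0.63
  rotz 12.7 deg; lin [-310.6  -25.4    1.1] | 11 rows of [-28.2  -2.3   0.1]
```

>>> arm_command(
  linear=[
    [0, 0, 0],
    [-28.2, -2.3, 0],
    [-28.2, -2.3, 0],
    [-28.2, -2.3, 0],
    [-28.2, -2.3, 0],
    [-28.2, -2.3, 0],
    [-28.2, -2.3, 0],
    [-28.2, -2.3, 0],
    [-28.2, -2.3, 0],
    [-28.2, -2.3, 0],
    [-28.2, -2.3, 0],
    [-28.2, -2.3, 0],
  ],
  rotation=[
    [0, 0, 6.7],
    [0, 0, 6],
    [0, 0, 0],
    [0, 0, 0],
    [0, 0, 0],
    [0, 0, 0],
    [0, 0, 0],
    [0, 0, 0],
    [0, 0, 0],
    [0, 0, 0],
    [0, 0, 0],
    [0, 0, 0],
  ],
)

```text
clock: 30.02
ee_pos: [482.6, 169.2, 176.1]
tcp_rot: [-0.001, -0.676, 0.737, 0.0]
ft_force: [0.3, -0.8, -1.7]
finger_gap: 0.629
finger_force: 74.6
```

>>> arm_command(
  linear=[
    [0, 0, 0],
    [0, 0, 20],
    [0, 0, 20],
    [0, 0, 15],
    [0, 0, 5],
    [0, 0, 0],
    [0, 0, 0],
    [0, 0, 0],
  ],
  rotation=[
    [0, 0, 0],
    [0, 0, 0],
    [0, 0, 0],
    [0, 0, 0],
    [0, 0, 0],
    [0, 0, 0],
    [0, 0, 0],
    [0, 0, 0],
  ],
)

```text
clock: 30.68
ee_pos: [483.9, 168.4, 118.1]
tcp_rot: [0.001, -0.676, 0.737, -0.0]
ft_force: [0.1, 0.5, -1.9]
finger_gap: 0.635
finger_force: 74.6
```

Run:
```python
from h import *
plan((487,168.4,119),-1.656)
c=shot("wrist"); im=c["image"]
z=np.hstack([cv2.resize(im[145:200,x:x+55],None,fx=7,fy=7,interpolation=cv2.INTER_CUBIC) for x in (255,343)])
z=np.clip(z.astype(float)*1.8,0,255).astype(np.uint8)
cv2.imwrite("pics/w7.png",z[:,:,::-1])
```

```text
at [483.9 168.4 118.1] head -1.656 tilt [0.001 0.001] t 30.7 gap 0.63
  rotz -0.0 deg; lin [-0.2 -3.1 -0.9] | 1 rows of [-0.2 -3.1 -0.9]
```

View pics/w7.png

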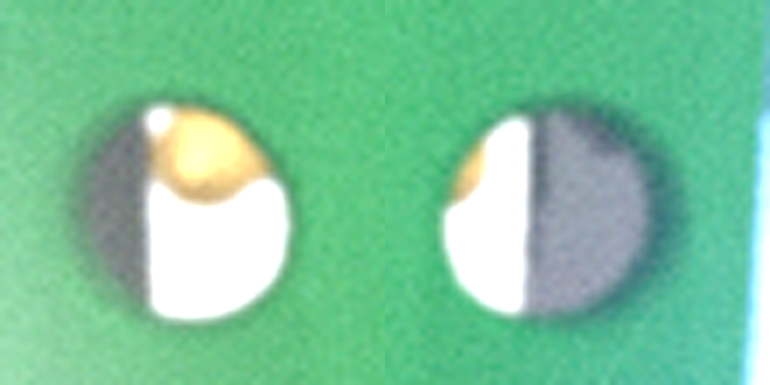

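```bash
python3 -c "
from h import *
align((281.0,175.2),(368.5,175.2),(283.6,166.4),(353,166.4))"
```

```text
holes z 119.4 [59.97  1.19] | tips z 83.9 [61.11 -1.82] | tips@82 [60.98 -1.85] d34? 34.4 yaw 0.0002906736095402587 -0.00011725435759569565
TCP-plate top -1.1412188283118638  MOVE tool xy (tips@82) [ 1.01 -3.04] (tips z) [ 1.14 -3.01] [483.89367225 168.50864543 118.21270009]
```

>>> arm_command(
  linear=[
    [1, -3, 0],
    [0, 0, 8],
    [0, 0, 10],
    [0, 0, 10],
    [0, 0, 10],
    [0, 0, 8],
    [0, 0, 8],
    [0, 0, 8],
    [0, 0, 6],
    [0, 0, 5],
    [0, 0, 0],
    [0, 0, 0],
  ],
  rotation=[
    [0, 0, 0],
    [0, 0, 0],
    [0, 0, 0],
    [0, 0, 0],
    [0, 0, 0],
    [0, 0, 0],
    [0, 0, 0],
    [0, 0, 0],
    [0, 0, 0],
    [0, 0, 0],
    [0, 0, 0],
    [0, 0, 0],
  ],
)

```text
clock: 31.78
ee_pos: [486.3, 167.0, 44.1]
tcp_rot: [-0.0, -0.676, 0.737, -0.0]
ft_force: [0.4, -0.3, -1.4]
finger_gap: 0.628
finger_force: 74.6
```

>>> arm_command(
  linear=[
    [0, 0, 2],
    [0, 0, 1],
    [0, 0, 0],
    [0, 0, 0],
  ],
  rotation=[
    [0, 0, 0],
    [0, 0, 0],
    [0, 0, 0],
    [0, 0, 0],
  ],
)

```text
clock: 32.12
ee_pos: [486.6, 167.3, 41.9]
tcp_rot: [0.001, -0.676, 0.737, -0.0]
ft_force: [-1.1, 0.0, 2.7]
finger_gap: 0.63
finger_force: 75.1
```

>>> arm_command(
  linear=[
    [0, 0, 0],
    [0, 0, 0],
    [0, 0, 0],
    [0, 0, 0],
    [0, 0, 0],
    [0, 0, -10],
    [0, 0, -30],
    [0, 0, -30],
    [0, 0, -30],
    [0, 0, -30],
    [0, 0, -30],
    [0, 0, 0],
  ],
  rotation=[
    [0, 0, 0],
    [0, 0, 0],
    [0, 0, 0],
    [0, 0, 0],
    [0, 0, 0],
    [0, 0, 0],
    [0, 0, 0],
    [0, 0, 0],
    [0, 0, 0],
    [0, 0, 0],
    [0, 0, 0],
    [0, 0, 0],
  ],
  jaw=0,
)

```text
clock: 33.12
ee_pos: [489.1, 168.4, 208.4]
tcp_rot: [0.005, -0.677, 0.736, -0.001]
ft_force: [1.5, 0.8, 0.6]
finger_gap: 1.001
finger_force: 0.0
```

Run:
```python
from h import *
c=shot("wrist"); show("seat",[x for x in find(c,"board1",z0=28) if x[1]<.4])
c=shot("scene")
for x in find(c,"board1"):
    if x[1]<.5: show("b",[x])
plan((444,-303,200),-1.57+.22)
```

```text
seat [485.5, 168.2, -0.082] err0.10 conf0.80 [297. 130. 358. 305.]
b [254.6, -234.2, 0.169] err0.24 conf0.98 [204. 191. 259. 229.]
b [601.0, -312.4, -0.131] err0.14 conf0.96 [199. 297. 262. 331.]
b [495.1, -532.9, -0.626] err0.11 conf0.91 [112. 287. 175. 324.]
b [274.9, -446.2, -1.261] err0.21 conf0.82 [143. 213. 182. 255.]
b [445.7, -304.4, 0.182] err0.12 conf0.66 [192. 245. 254. 286.]
b [468.6, 180.0, -0.055] err0.12 conf0.63 [353. 213. 415. 239.]
at [485.8 166.7 201.1] head -1.656 tilt [-0.001 -0.   ] t 33.3 gap 1.00
  rotz -17.6 deg; lin [449.2 143.7   1.1] | 14 rows of [32.1 10.3  0.1]
```

>>> arm_command(
  linear=[
    [0, 0, 0],
    [0, 0, 0],
    [0, 0, 0],
    [32, 10.3, 0],
    [32, 10.3, 0],
    [32, 10.3, 0],
    [32, 10.3, 0],
    [32, 10.3, 0],
    [32, 10.3, 0],
    [32, 10.3, 0],
    [32, 10.3, 0],
    [32, 10.3, 0],
  ],
  rotation=[
    [0, 0, -5.5],
    [0, 0, -5.5],
    [0, 0, -5.5],
    [0, 0, 0],
    [0, 0, 0],
    [0, 0, 0],
    [0, 0, 0],
    [0, 0, 0],
    [0, 0, 0],
    [0, 0, 0],
    [0, 0, 0],
    [0, 0, 0],
  ],
)

```text
clock: 34.32
ee_pos: [452.2, -135.3, 200.3]
tcp_rot: [0.001, 0.775, -0.632, -0.001]
ft_force: [0.9, 0.5, 0.0]
finger_gap: 1.001
finger_force: 0.0
```

>>> arm_command(
  linear=[
    [32, 10.3, 0],
    [32, 10.3, 0],
    [32, 10.3, 0],
    [32, 10.3, 0],
    [32, 10.3, 0],
    [0, 0, 0],
    [0, 0, 0],
    [0, 0, 0],
  ],
  rotation=[
    [0, 0, 0],
    [0, 0, 0],
    [0, 0, 0],
    [0, 0, 0],
    [0, 0, 0],
    [0, 0, 0],
    [0, 0, 0],
    [0, 0, 0],
  ],
)

```text
clock: 34.98
ee_pos: [434.4, -300.7, 200.1]
tcp_rot: [0.0, 0.775, -0.632, -0.001]
ft_force: [-0.7, -0.7, -0.9]
finger_gap: 0.997
finger_force: 0.0
```

```bash
python3 -c "
from h import *
pick(12.5)"
```

```text
near [444.7, -305.6, 0.206] err0.04 conf0.98 [277. 124. 341. 291.]
median rgb [ 89.  147.5 129. ]
at [ 435.1 -300.   200.8] head -1.367 tilt [-0.001  0.   ] t 35.1 gap 1.00
  rotz -0.1 deg; lin [  7.5  -8.3 188.3] | 7 rows of [ 1.1 -1.2 26.9]
```

>>> arm_command(
  linear=[
    [7.5, -8.3, 20],
    [0, 0, 30],
    [0, 0, 30],
    [0, 0, 30],
    [0, 0, 30],
    [0, 0, 25],
    [0, 0, 12],
    [0, 0, 8],
    [0, 0, 3],
    [0, 0, 0],
  ],
  rotation=[
    [0, 0, 0],
    [0, 0, 0],
    [0, 0, 0],
    [0, 0, 0],
    [0, 0, 0],
    [0, 0, 0],
    [0, 0, 0],
    [0, 0, 0],
    [0, 0, 0],
    [0, 0, 0],
  ],
)

```text
clock: 35.92
ee_pos: [445.2, -305.9, 13.2]
tcp_rot: [0.0, 0.775, -0.631, -0.0]
ft_force: [-0.5, -0.6, 0.7]
finger_gap: 0.998
finger_force: 0.0
```

>>> arm_command(
  linear=[
    [0, 0, 0],
    [0, 0, 0],
    [0, 0, 0],
    [0, 0, 0],
    [0, 0, 0],
    [0, 0, 0],
    [0, 0, 0],
  ],
  rotation=[
    [0, 0, 0],
    [0, 0, 0],
    [0, 0, 0],
    [0, 0, 0],
    [0, 0, 0],
    [0, 0, 0],
    [0, 0, 0],
  ],
  jaw=1,
  grip_force=70,
)

```text
clock: 36.5
ee_pos: [445.7, -306.7, 15.1]
tcp_rot: [-0.0, 0.775, -0.632, 0.001]
ft_force: [-1.2, 3.2, 9.6]
finger_gap: 0.634
finger_force: 72.7
```

>>> arm_command(
  linear=[
    [0, 0, -5],
    [0, 0, -15],
    [0, 0, -20],
    [0, 0, -25],
    [0, 0, -25],
    [0, 0, -25],
    [0, 0, -25],
    [0, 0, -25],
    [0, 0, 0],
    [0, 0, 0],
  ],
  rotation=[
    [0, 0, 0],
    [0, 0, 0],
    [0, 0, 0],
    [0, 0, 0],
    [0, 0, 0],
    [0, 0, 0],
    [0, 0, 0],
    [0, 0, 0],
    [0, 0, 0],
    [0, 0, 0],
  ],
)

```text
clock: 37.33
ee_pos: [445.5, -306.7, 180.3]
tcp_rot: [-0.001, 0.775, -0.632, 0.002]
ft_force: [-0.3, 0.2, -2.0]
finger_gap: 0.628
finger_force: 74.4
```

```bash
python3 -c "
from h import *
plan((486.8,168.0,178),-1.656,33)"
```

```text
at [ 445.5 -306.7  180.3] head -1.368 tilt [ 0.004 -0.001] t 37.3 gap 0.63
  rotz 16.5 deg; lin [-476.5   -0.7    2.3] | 15 rows of [-31.8  -0.    0.2]
```

>>> arm_command(
  linear=[
    [0, 0, 0],
    [0, 0, 0],
    [0, 0, 0],
    [-34, 0, 0],
    [-34, 0, 0],
    [-34, 0, 0],
    [-34, 0, 0],
    [-34, 0, 0],
    [-34, 0, 0],
    [-34, 0, 0],
    [-34, 0, 0],
    [-34, 0, 0],
  ],
  rotation=[
    [0, 0, 5.5],
    [0, 0, 5.5],
    [0, 0, 5.5],
    [0, 0, 0],
    [0, 0, 0],
    [0, 0, 0],
    [0, 0, 0],
    [0, 0, 0],
    [0, 0, 0],
    [0, 0, 0],
    [0, 0, 0],
    [0, 0, 0],
  ],
)

```text
clock: 38.33
ee_pos: [469.8, -0.2, 177.4]
tcp_rot: [-0.001, -0.676, 0.737, 0.0]
ft_force: [0.3, -0.7, -1.0]
finger_gap: 0.634
finger_force: 74.4
```

>>> arm_command(
  linear=[
    [-34, 0, 0],
    [-34, 0, 0],
    [-34, 0, 0],
    [-34, 0, 0],
    [-34, 0, 0],
    [0, 0, 20],
    [0, 0, 20],
    [0, 0, 15],
    [0, 0, 3],
    [0, 0, 0],
    [0, 0, 0],
    [0, 0, 0],
  ],
  rotation=[
    [0, 0, 0],
    [0, 0, 0],
    [0, 0, 0],
    [0, 0, 0],
    [0, 0, 0],
    [0, 0, 0],
    [0, 0, 0],
    [0, 0, 0],
    [0, 0, 0],
    [0, 0, 0],
    [0, 0, 0],
    [0, 0, 0],
  ],
)

```text
clock: 39.33
ee_pos: [486.0, 167.9, 121.1]
tcp_rot: [0.001, -0.676, 0.737, -0.0]
ft_force: [0.0, 0.4, -0.3]
finger_gap: 0.628
finger_force: 74.3
```

Run:
```python
from h import *
plan((486.8,168.0,119),-1.656)
c=shot("wrist"); im=c["image"]
z=np.hstack([cv2.resize(im[145:200,x:x+55],None,fx=7,fy=7,interpolation=cv2.INTER_CUBIC) for x in (255,343)])
z=np.clip(z.astype(float)*1.8,0,255).astype(np.uint8)
cv2.imwrite("pics/w8.png",z[:,:,::-1])
```

```text
at [486.  167.9 121.1] head -1.656 tilt [0.001 0.001] t 39.3 gap 0.63
  rotz -0.0 deg; lin [-0.2 -0.8  2.1] | 1 rows of [-0.2 -0.8  2.1]
```

View pics/w8.png

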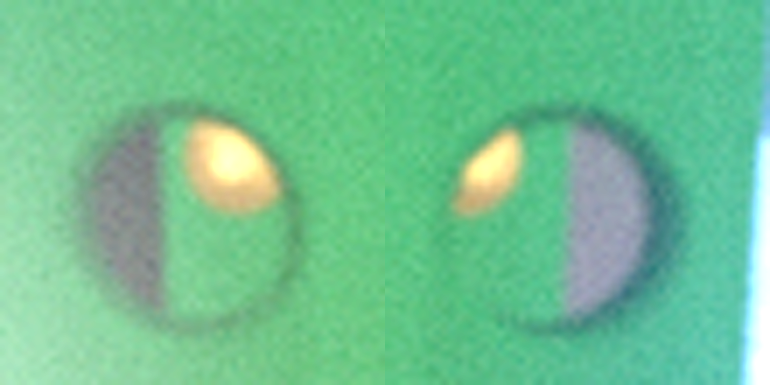

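Holes are at (282,176) and (368,176), and the tips at (288,168) and (358,168).

```bash
python3 -c "
from h import *
align((281.7,176),(368.2,176),(287.9,168.3),(357.4,168.4))"
```

```text
holes z 121.0 [59.55  1.29] | tips z 87.6 [60.22  0.33] | tips@82 [59.84  0.32] d34? 35.1 yaw 0.0002779745460345866 -0.0012781317161567592
TCP-plate top 0.2356608957595938  MOVE tool xy (tips@82) [ 0.28 -0.97] (tips z) [ 0.66 -0.96] [485.93952756 167.91650855 121.26538183]
```

>>> arm_command(
  linear=[
    [0.4, -1, 0],
    [0, 0, 8],
    [0, 0, 9],
    [0, 0, 9],
    [0, 0, 8],
    [0, 0, 8],
    [0, 0, 8],
    [0, 0, 5],
    [0, 0, 3],
    [0, 0, 0],
    [0, 0, 0],
  ],
  rotation=[
    [0, 0, 0],
    [0, 0, 0],
    [0, 0, 0],
    [0, 0, 0],
    [0, 0, 0],
    [0, 0, 0],
    [0, 0, 0],
    [0, 0, 0],
    [0, 0, 0],
    [0, 0, 0],
    [0, 0, 0],
  ],
)

```text
clock: 40.35
ee_pos: [486.5, 167.3, 62.2]
tcp_rot: [-0.0, -0.676, 0.737, -0.0]
ft_force: [0.3, 0.0, -0.5]
finger_gap: 0.631
finger_force: 74.4
```

>>> arm_command(
  linear=[
    [0, 0, 2],
    [0, 0, 1.5],
    [0, 0, 0],
    [0, 0, 0],
  ],
  rotation=[
    [0, 0, 0],
    [0, 0, 0],
    [0, 0, 0],
    [0, 0, 0],
  ],
)

```text
clock: 40.68
ee_pos: [486.7, 167.5, 59.2]
tcp_rot: [0.001, -0.676, 0.737, -0.0]
ft_force: [0.4, 0.3, 0.7]
finger_gap: 0.627
finger_force: 74.6
```

>>> arm_command(
  linear=[
    [0, 0, 0],
    [0, 0, 0],
    [0, 0, 0],
    [0, 0, 0],
    [0, 0, 0],
    [0, 0, -10],
    [0, 0, -30],
    [0, 0, -30],
    [0, 0, -30],
    [0, 0, -30],
    [0, 0, -10],
    [0, 0, 0],
  ],
  rotation=[
    [0, 0, 0],
    [0, 0, 0],
    [0, 0, 0],
    [0, 0, 0],
    [0, 0, 0],
    [0, 0, 0],
    [0, 0, 0],
    [0, 0, 0],
    [0, 0, 0],
    [0, 0, 0],
    [0, 0, 0],
    [0, 0, 0],
  ],
  jaw=0,
)

```text
clock: 41.68
ee_pos: [487.9, 168.2, 202.9]
tcp_rot: [0.003, -0.676, 0.736, -0.0]
ft_force: [-0.1, 0.4, -0.1]
finger_gap: 1.003
finger_force: 0.0
```

Run:
```python
from h import *
c=shot("wrist"); show("seat",[x for x in find(c,"board1",z0=44) if x[1]<.4])
c=shot("scene")
for x in find(c,"board1"):
    if x[1]<.5: show("b",[x])
plan((599,-311,200),-1.57-.15)
```

```text
seat [485.6, 168.6, -0.087] err0.08 conf0.71 [288. 130. 358. 317.]
b [269.3, -448.5, -1.277] err0.10 conf0.94 [140. 212. 183. 255.]
b [459.1, 186.2, -0.097] err0.11 conf0.91 [357. 210. 416. 238.]
b [600.0, -312.1, -0.118] err0.14 conf0.91 [199. 297. 264. 332.]
b [259.5, -237.3, 0.237] err0.15 conf0.84 [205. 194. 259. 230.]
at [485.7 166.8 197.9] head -1.656 tilt [-0.002 -0.001] t 41.9 gap 1.00
  rotz 3.6 deg; lin [ 455.7 -183.    -2.1] | 15 rows of [ 30.4 -12.2  -0.1]
```

>>> arm_command(
  linear=[
    [0, 0, 0],
    [35, -14, 0],
    [35, -14, 0],
    [35, -14, 0],
    [35, -14, 0],
    [35, -14, 0],
    [35, -14, 0],
    [35, -14, 0],
    [35, -14, 0],
    [35, -14, 0],
    [35, -14, 0],
    [35, -14, 0],
  ],
  rotation=[
    [0, 0, 3.6],
    [0, 0, 0],
    [0, 0, 0],
    [0, 0, 0],
    [0, 0, 0],
    [0, 0, 0],
    [0, 0, 0],
    [0, 0, 0],
    [0, 0, 0],
    [0, 0, 0],
    [0, 0, 0],
    [0, 0, 0],
  ],
)

```text
clock: 42.88
ee_pos: [581.3, -238.1, 197.1]
tcp_rot: [-0.001, -0.653, 0.758, 0.001]
ft_force: [0.7, 0.2, -0.6]
finger_gap: 1.003
finger_force: 0.0
```

>>> arm_command(
  linear=[
    [35, -14, 0],
    [35, -14, 0],
    [0, 0, 0],
    [0, 0, 0],
    [0, 0, 0],
  ],
  rotation=[
    [0, 0, 0],
    [0, 0, 0],
    [0, 0, 0],
    [0, 0, 0],
    [0, 0, 0],
  ],
)

```text
clock: 43.3
ee_pos: [598.4, -309.6, 196.9]
tcp_rot: [-0.001, -0.652, 0.758, 0.001]
ft_force: [0.3, 0.7, -0.2]
finger_gap: 1.001
finger_force: 0.0
```

```bash
python3 -c "
from h import *
pick(12.5)"
```

```text
near [599.6, -312.7, -0.131] err0.09 conf0.93 [290. 132. 347. 295.]
median rgb [ 82. 147. 124.]
at [ 598.9 -308.6  198.1] head -1.718 tilt [-0.001  0.   ] t 43.4 gap 1.00
  rotz -0.9 deg; lin [  3.9  -1.2 185.6] | 7 rows of [ 0.6 -0.2 26.5]
```

>>> arm_command(
  linear=[
    [3.9, -1.2, 20],
    [0, 0, 30],
    [0, 0, 30],
    [0, 0, 30],
    [0, 0, 30],
    [0, 0, 24],
    [0, 0, 12],
    [0, 0, 7],
    [0, 0, 3],
    [0, 0, 0],
  ],
  rotation=[
    [0, 0, -0.9],
    [0, 0, 0],
    [0, 0, 0],
    [0, 0, 0],
    [0, 0, 0],
    [0, 0, 0],
    [0, 0, 0],
    [0, 0, 0],
    [0, 0, 0],
    [0, 0, 0],
  ],
)

```text
clock: 44.23
ee_pos: [600.4, -313.4, 13.4]
tcp_rot: [0.0, -0.659, 0.752, -0.0]
ft_force: [0.4, -1.0, 0.5]
finger_gap: 0.999
finger_force: 0.0
```

>>> arm_command(
  linear=[
    [0, 0, 0],
    [0, 0, 0],
    [0, 0, 0],
    [0, 0, 0],
    [0, 0, 0],
    [0, 0, 0],
    [0, 0, 0],
  ],
  rotation=[
    [0, 0, 0],
    [0, 0, 0],
    [0, 0, 0],
    [0, 0, 0],
    [0, 0, 0],
    [0, 0, 0],
    [0, 0, 0],
  ],
  jaw=1,
  grip_force=70,
)

```text
clock: 44.82
ee_pos: [600.9, -314.0, 14.9]
tcp_rot: [0.001, -0.659, 0.752, -0.001]
ft_force: [-0.8, 1.9, 6.9]
finger_gap: 0.627
finger_force: 74.2
```

>>> arm_command(
  linear=[
    [0, 0, -5],
    [0, 0, -15],
    [0, 0, -20],
    [0, 0, -25],
    [0, 0, -25],
    [0, 0, -25],
    [0, 0, -25],
    [0, 0, -25],
    [0, 0, 0],
    [0, 0, 0],
  ],
  rotation=[
    [0, 0, 0],
    [0, 0, 0],
    [0, 0, 0],
    [0, 0, 0],
    [0, 0, 0],
    [0, 0, 0],
    [0, 0, 0],
    [0, 0, 0],
    [0, 0, 0],
    [0, 0, 0],
  ],
)

```text
clock: 45.65
ee_pos: [600.6, -313.9, 180.4]
tcp_rot: [0.001, -0.659, 0.752, -0.002]
ft_force: [0.2, -0.6, -2.0]
finger_gap: 0.633
finger_force: 73.9
```

```bash
python3 -c "
from h import *
plan((486.8,167.6,178),-1.656,33)"
```

```text
at [ 600.6 -313.9  180.4] head -1.703 tilt [ 0.004 -0.001] t 45.6 gap 0.63
  rotz -2.7 deg; lin [-470.1  154.4    2.4] | 15 rows of [-31.3  10.3   0.2]
```

>>> arm_command(
  linear=[
    [0, 0, 0],
    [-33.6, 11, 0],
    [-33.6, 11, 0],
    [-33.6, 11, 0],
    [-33.6, 11, 0],
    [-33.6, 11, 0],
    [-33.6, 11, 0],
    [-33.6, 11, 0],
    [-33.6, 11, 0],
    [-33.6, 11, 0],
    [-33.6, 11, 0],
    [-33.6, 11, 0],
  ],
  rotation=[
    [0, 0, -2.7],
    [0, 0, 0],
    [0, 0, 0],
    [0, 0, 0],
    [0, 0, 0],
    [0, 0, 0],
    [0, 0, 0],
    [0, 0, 0],
    [0, 0, 0],
    [0, 0, 0],
    [0, 0, 0],
    [0, 0, 0],
  ],
)

```text
clock: 46.65
ee_pos: [509.3, 66.1, 177.1]
tcp_rot: [-0.001, -0.676, 0.737, 0.0]
ft_force: [-0.2, 0.1, -1.3]
finger_gap: 0.631
finger_force: 73.9
```

>>> arm_command(
  linear=[
    [-33.6, 11, 0],
    [-33.6, 11, 0],
    [-33.6, 11, 0],
    [0, 0, 20],
    [0, 0, 20],
    [0, 0, 15],
    [0, 0, 3],
    [0, 0, 0],
    [0, 0, 0],
    [0, 0, 0],
  ],
  rotation=[
    [0, 0, 0],
    [0, 0, 0],
    [0, 0, 0],
    [0, 0, 0],
    [0, 0, 0],
    [0, 0, 0],
    [0, 0, 0],
    [0, 0, 0],
    [0, 0, 0],
    [0, 0, 0],
  ],
)

```text
clock: 47.48
ee_pos: [487.1, 168.3, 120.7]
tcp_rot: [0.001, -0.676, 0.737, -0.0]
ft_force: [-0.5, 0.1, -0.9]
finger_gap: 0.629
finger_force: 73.9
```

Run:
```python
from h import *
plan((486.8,167.6,119),-1.656)
c=shot("wrist"); im=c["image"]
z=np.hstack([cv2.resize(im[145:200,x:x+55],None,fx=7,fy=7,interpolation=cv2.INTER_CUBIC) for x in (255,343)])
z=np.clip(z.astype(float)*1.8,0,255).astype(np.uint8)
cv2.imwrite("pics/w9.png",z[:,:,::-1])
```

```text
at [487.1 168.3 120.7] head -1.656 tilt [0.001 0.001] t 47.5 gap 0.63
  rotz -0.0 deg; lin [0.7 0.2 1.7] | 1 rows of [0.7 0.2 1.7]
```

View pics/w9.png

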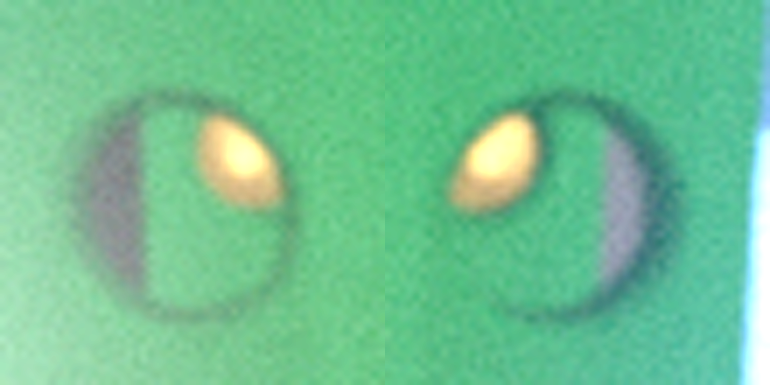

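Holes are at (282,175) and (368,175), and the tips at (290,167) and (359,167).

```bash
python3 -c "
from h import *
align((281.7,174.6),(368.2,174.6),(289.7,167.1),(359.4,167.4))"
```

```text
holes z 120.4 [60.08  1.29] | tips z 87.4 [60.76  1.26] | tips@82 [60.41  1.28] d34? 35.1 yaw 0.0003309032870692692 -0.003923759424714699
TCP-plate top 0.3620382841778138  MOVE tool xy (tips@82) [ 0.33 -0.01] (tips z) [ 0.69 -0.03] [487.03773586 168.28520259 120.73692055]
```

>>> arm_command(
  linear=[
    [0.4, 0, 0],
    [0, 0, 8],
    [0, 0, 8],
    [0, 0, 8],
    [0, 0, 8],
    [0, 0, 6],
    [0, 0, 4],
    [0, 0, 0],
    [0, 0, 0],
  ],
  rotation=[
    [0, 0, 0],
    [0, 0, 0],
    [0, 0, 0],
    [0, 0, 0],
    [0, 0, 0],
    [0, 0, 0],
    [0, 0, 0],
    [0, 0, 0],
    [0, 0, 0],
  ],
)

```text
clock: 48.33
ee_pos: [486.4, 167.7, 77.5]
tcp_rot: [-0.0, -0.676, 0.737, -0.0]
ft_force: [0.0, -0.7, -0.8]
finger_gap: 0.627
finger_force: 74.0
```

>>> arm_command(
  linear=[
    [0, 0, 2],
    [0, 0, 1.5],
    [0, 0, 0.5],
    [0, 0, 0],
    [0, 0, 0],
  ],
  rotation=[
    [0, 0, 0],
    [0, 0, 0],
    [0, 0, 0],
    [0, 0, 0],
    [0, 0, 0],
  ],
)

```text
clock: 48.75
ee_pos: [486.9, 168.0, 74.9]
tcp_rot: [0.001, -0.676, 0.737, -0.0]
ft_force: [-2.7, -0.2, 6.5]
finger_gap: 0.635
finger_force: 74.9
```

>>> arm_command(
  linear=[
    [0, 0, 0],
    [0, 0, 0],
    [0, 0, 0],
    [0, 0, 0],
    [0, 0, 0],
    [0, 0, -10],
    [0, 0, -30],
    [0, 0, -30],
    [0, 0, -30],
    [0, 0, -30],
    [0, 0, 0],
  ],
  rotation=[
    [0, 0, 0],
    [0, 0, 0],
    [0, 0, 0],
    [0, 0, 0],
    [0, 0, 0],
    [0, 0, 0],
    [0, 0, 0],
    [0, 0, 0],
    [0, 0, 0],
    [0, 0, 0],
    [0, 0, 0],
  ],
  jaw=0,
)

```text
clock: 49.67
ee_pos: [489.3, 169.2, 210.8]
tcp_rot: [0.005, -0.677, 0.736, -0.001]
ft_force: [1.8, 0.8, 0.2]
finger_gap: 0.997
finger_force: 0.0
```

Run:
```python
from h import *
c=shot("wrist","w10"); show("seat",[x for x in find(c,"board1",z0=60) if x[1]<.4])
c=shot("side"); show("transit",find(c,"transit_plate"))
cv2.imwrite("pics/s2.png",cv2.resize(c["image"][220:370,230:400],None,fx=4,fy=4)[:,:,::-1])
plan((583.1,291.4,210),-.246)
```

```text
seat [486.0, 168.4, -0.083] err0.05 conf0.64 [293. 131. 362. 322.]
transit [698.3, 299.4, -0.096] err0.13 conf0.67 [210. 309. 253. 360.]
at [486.  167.5 203.6] head -1.656 tilt [-0.001 -0.   ] t 49.9 gap 1.00
  rotz -80.8 deg; lin [  64.  -143.8   -6.4] | 5 rows of [ 12.8 -28.8  -1.3]
```

View pics/s2.png

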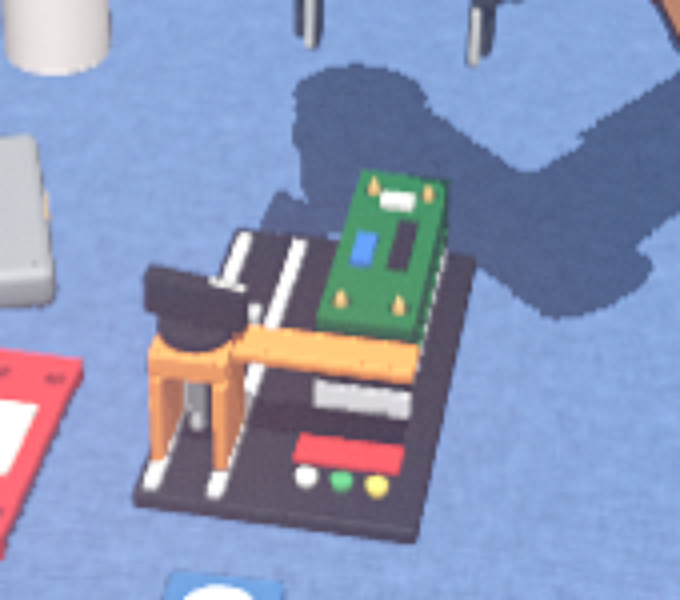

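The stack lies flat with all four post tips showing through the top board. The arm is aside, with its knob near (195,300) in the crop.

>>> arm_command(
  linear=[
    [0, 0, 0],
    [0, 0, 0],
    [0, 0, 0],
    [0, 0, 0],
    [0, 0, 0],
    [0, 0, 0],
    [0, 0, 0],
    [0, 0, 0],
    [0, 0, 0],
    [0, 0, 0],
    [0, 0, 0],
    [0, 0, 0],
  ],
  rotation=[
    [0, 0, -6.7],
    [0, 0, -6.7],
    [0, 0, -6.7],
    [0, 0, -6.7],
    [0, 0, -6.7],
    [0, 0, -6.7],
    [0, 0, -6.7],
    [0, 0, -6.7],
    [0, 0, -6.7],
    [0, 0, -6.7],
    [0, 0, -6.9],
    [0, 0, -6.9],
  ],
)

```text
clock: 50.87
ee_pos: [485.8, 167.3, 202.4]
tcp_rot: [0.001, 0.993, -0.12, -0.001]
ft_force: [-0.9, 0.5, 0.3]
finger_gap: 1.0
finger_force: 0.0
```

>>> arm_command(
  linear=[
    [12.8, -28.8, 0],
    [12.8, -28.8, 0],
    [12.8, -28.8, 0],
    [12.8, -28.8, 0],
    [12.8, -28.6, 0],
    [0, 0, 0],
    [0, 0, 0],
    [0, 0, 0],
  ],
  rotation=[
    [0, 0, 0],
    [0, 0, 0],
    [0, 0, 0],
    [0, 0, 0],
    [0, 0, 0],
    [0, 0, 0],
    [0, 0, 0],
    [0, 0, 0],
  ],
)

```text
clock: 51.53
ee_pos: [582.8, 291.2, 202.0]
tcp_rot: [0.001, 0.992, -0.123, -0.001]
ft_force: [0.9, -0.2, -0.5]
finger_gap: 1.003
finger_force: 0.0
```

```bash
python3 -c "
from h import *
plan((583.1,291.6,113.5),-.246,30)"
```

```text
at [582.8 291.2 202. ] head -0.246 tilt [-0.003 -0.002] t 51.5 gap 1.00
  rotz 0.0 deg; lin [ 0.2 -0.5 88.5] | 3 rows of [ 0.1 -0.2 29.5]
```

>>> arm_command(
  linear=[
    [0, 0, 30],
    [0, 0, 30],
    [0, 0, 20],
    [0, 0, 8.5],
    [0, 0, 0],
    [0, 0, 0],
  ],
  rotation=[
    [0, 0, 0],
    [0, 0, 0],
    [0, 0, 0],
    [0, 0, 0],
    [0, 0, 0],
    [0, 0, 0],
  ],
)

```text
clock: 52.03
ee_pos: [583.7, 291.4, 116.1]
tcp_rot: [0.0, 0.992, -0.123, 0.0]
ft_force: [0.1, -0.4, 0.8]
finger_gap: 1.0
finger_force: 0.0
```

>>> arm_command(
  linear=[
    [0, 0, 0],
    [0, 0, 0],
    [0, 0, 0],
    [0, 0, 0],
    [0, 0, 0],
    [0, 0, 0],
    [0, 0, 0],
    [0, 0, 0],
    [0, 0, 0],
    [0, 0, 0],
  ],
  rotation=[
    [0, 0, 0],
    [0, 0, 0],
    [0, 0, 0],
    [0, 0, 0],
    [0, 0, 0],
    [0, 0, 0],
    [0, 0, 0],
    [0, 0, 0],
    [0, 0, 0],
    [0, 0, 0],
  ],
  jaw=1,
  grip_force=40,
)

```text
clock: 52.87
ee_pos: [583.5, 291.1, 115.8]
tcp_rot: [0.0, 0.992, -0.123, -0.0]
ft_force: [-2.1, -3.2, 5.5]
finger_gap: 0.156
finger_force: 42.3
```

>>> arm_command(
  linear=[
    [1.8, 11, 0],
    [1.8, 11, 0],
    [1.8, 11, 0],
    [1.8, 11, 0],
    [1.8, 11, 0],
    [1.8, 11, 0],
    [1.8, 11, 0],
    [1.8, 11, 0],
    [1.8, 11, 0],
    [1.8, 11, 0],
    [1.1, 7, 0],
    [0, 0, 0],
  ],
  rotation=[
    [0, 0, 0],
    [0, 0, 0],
    [0, 0, 0],
    [0, 0, 0],
    [0, 0, 0],
    [0, 0, 0],
    [0, 0, 0],
    [0, 0, 0],
    [0, 0, 0],
    [0, 0, 0],
    [0, 0, 0],
    [0, 0, 0],
  ],
)

```text
clock: 53.87
ee_pos: [573.0, 172.2, 115.8]
tcp_rot: [0.0, 0.992, -0.123, -0.0]
ft_force: [-3.9, -1.3, 7.5]
finger_gap: 0.158
finger_force: 42.4
```

>>> arm_command(
  linear=[
    [0.8, 5, 0],
    [0.5, 3, 0],
    [0.3, 2, 0],
    [0.1, 1, 0],
    [0.1, 0.7, 0],
    [0, 0, 0],
    [0, 0, 0],
  ],
  rotation=[
    [0, 0, 0],
    [0, 0, 0],
    [0, 0, 0],
    [0, 0, 0],
    [0, 0, 0],
    [0, 0, 0],
    [0, 0, 0],
  ],
)

```text
clock: 54.45
ee_pos: [572.1, 161.8, 115.8]
tcp_rot: [-0.0, 0.992, -0.123, -0.0]
ft_force: [-4.3, 1.7, 6.1]
finger_gap: 0.154
finger_force: 42.5
```

>>> arm_command(
  linear=[
    [0.1, 1, 0],
    [0.1, 0.7, 0],
    [0, 0.5, 0],
    [0, 0, 0],
    [0, 0, 0],
  ],
  rotation=[
    [0, 0, 0],
    [0, 0, 0],
    [0, 0, 0],
    [0, 0, 0],
    [0, 0, 0],
  ],
)

```text
clock: 54.87
ee_pos: [572.0, 161.3, 115.8]
tcp_rot: [-0.001, 0.992, -0.123, 0.0]
ft_force: [-6.2, 9.0, 5.8]
finger_gap: 0.155
finger_force: 42.4
```

>>> arm_command(
  linear=[
    [0, 0, 0],
    [0, 0, 0],
    [0, 0, 0],
    [0, 0, 0],
    [0, 0, 0],
    [0, 0, 0],
    [0, 0, 0],
    [0, 0, 0],
    [0, 0, 0],
    [0, 0, 0],
    [0, 0, 0],
    [0, 0, 0],
  ],
  rotation=[
    [0, 0, 6.8],
    [0, 0, 6.8],
    [0, 0, 6.8],
    [0, 0, 6.8],
    [0, 0, 6.8],
    [0, 0, 6.8],
    [0, 0, 6.8],
    [0, 0, 6.8],
    [0, 0, 6.8],
    [0, 0, 6.8],
    [0, 0, 6.8],
    [0, 0, 5],
  ],
)

```text
clock: 55.87
ee_pos: [572.2, 161.3, 115.8]
tcp_rot: [0.001, -0.681, 0.733, 0.001]
ft_force: [-5.9, 7.7, 4.6]
finger_gap: 0.155
finger_force: 41.9
```

>>> arm_command(
  linear=[
    [0, 0, 0],
    [0, 0, 0],
    [0, 0, 0],
    [0, 0, 0],
  ],
  rotation=[
    [0, 0, 3],
    [0, 0, 1],
    [0, 0, 0],
    [0, 0, 0],
  ],
)

```text
clock: 56.2
ee_pos: [572.2, 161.2, 115.9]
tcp_rot: [0.001, -0.658, 0.753, 0.0]
ft_force: [-5.5, 7.2, 5.4]
finger_gap: 0.153
finger_force: 48.6
```

```bash
python3 -c "
from h import *
p,h,M,o=pose(); print(p,h,h+np.pi/2+.086,o['ft_torque'],o['ft_force'])"
```

```text
[572.19482259 161.22524165 115.86441132] -1.705962407080757 -0.04916608028586053 [2.51621445 1.87547679 1.06847714] [-5.47037854  7.21436702  5.36988127]
```

>>> arm_command(
  linear=[
    [0, 0, 0],
    [0, 0, 0],
    [0, 0, 0],
    [0, 0, 0],
    [0, 0, 0],
    [0, 0, 0],
    [0, 0, -10],
    [0, 0, -30],
    [0, 0, -30],
    [0, 0, -30],
    [0, 0, 0],
  ],
  rotation=[
    [0, 0, 0],
    [0, 0, 0],
    [0, 0, 0],
    [0, 0, 0],
    [0, 0, 0],
    [0, 0, 0],
    [0, 0, 0],
    [0, 0, 0],
    [0, 0, 0],
    [0, 0, 0],
    [0, 0, 0],
  ],
  jaw=0,
)

```text
clock: 57.12
ee_pos: [575.2, 160.5, 222.9]
tcp_rot: [0.005, -0.657, 0.754, -0.002]
ft_force: [1.8, 0.5, 1.7]
finger_gap: 1.001
finger_force: 0.0
```

>>> arm_command(
  linear=[
    [25, 0, -10],
    [25, 0, -10],
    [25, 0, -10],
    [25, 0, -10],
    [0, 0, 0],
    [0, 0, 0],
  ],
  rotation=[
    [0, 0, 0],
    [0, 0, 0],
    [0, 0, 0],
    [0, 0, 0],
    [0, 0, 0],
    [0, 0, 0],
  ],
)

```text
clock: 57.62
ee_pos: [558.6, 59.5, 256.8]
tcp_rot: [0.001, -0.656, 0.755, -0.0]
ft_force: [0.2, 0.7, 0.5]
finger_gap: 1.001
finger_force: 0.0
```

Run:
```python
from h import *
c=shot("side"); show("transit",find(c,"transit_plate")); show("mug",find(c,"mug",s=(80,80,95)));show("case",find(c,"dart_case",s=(75,170,30)));show("chalk",find(c,"chalk",s=(60,60,45)))
s=cv2.resize(c["image"][220:370,230:400],None,fx=3.5,fy=3.5)
cv2.imwrite("pics/s3.png",s[:,:,::-1])
c=shot("scene"); cv2.imwrite("pics/s4.png",cv2.resize(c["image"][190:290,330:470],None,fx=5,fy=5)[:,:,::-1])
```

```text
transit [700.0, 298.8, -0.093] err0.09 conf0.97 [208. 309. 252. 357.]
transit [595.5, 4.1, 0.131] err2.07 conf0.42 [280. 253. 302. 273.]
mug [757.1, -169.1, 0.213] err0.16 conf0.62 [228. 197. 257. 240.]
case [748.3, 83.2, 0.245] err0.23 conf0.97 [212. 256. 245. 299.]
case [598.2, 12.5, 0.108] err4.49 conf0.32 [283. 254. 300. 273.]
chalk [549.2, 456.4, 0.016] err0.07 conf0.83 [268. 362. 300. 400.]
```

View pics/s3.png

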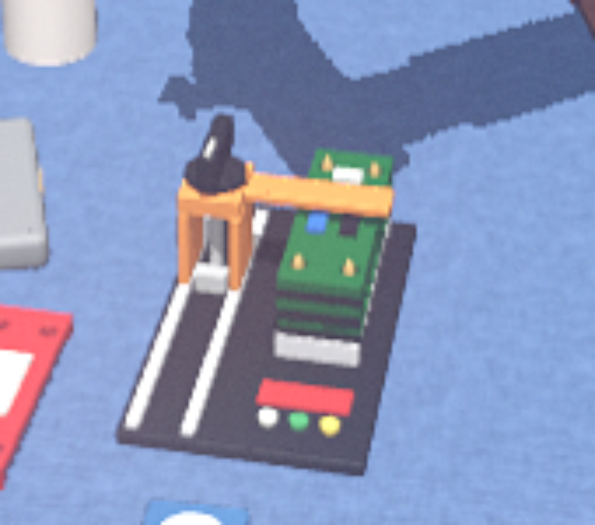

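View pics/s4.png

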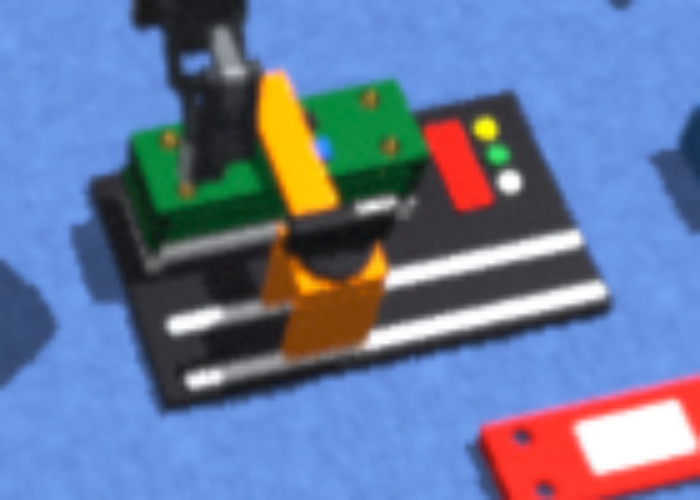

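Both views show the arm home over the stack, the knob bar along the rail (locked), the heat plate and three boards flat, and the transit plate flat on the table, clear of the console. Handing in.

```bash
python3 -c "
from rig import bot
print(bot.close_job())"
```

```text
the job is handed in; nothing more can be done
None
```

The console is back together and handed in at about 58 s: heat plate and all three green boards stacked home on the posts, arm home and knob locked, transit plate flat on the table, and the mug, chalk and dart case not touched.

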